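Stow the clay pots in the hasped case

ROBOT

A 6-joint arm with a two-finger parallel gripper is mounted at the origin on the work surface. World frame = base frame: x ahead of the robot, y to its left, z up, the work surface at z = 0. Lengths are in m, angles in rad, forces in N, time in s.
With the tool pointing down it reaches from about 0.3 to 0.95 m from the base axis. Payload 3.1 kg.
Tool frame: the origin (TCP) lies at the very end of the fingers, on their centre line; the grasp point (between the pads) lies 19 mm behind it (r.grasp_offset is the distance from the TCP to the grasp point, in m); z points along the fingers, y is the line along which they close (so a half turn about z gives the same grasp; the last joint's range is limited). The gripper opens to 85 mm and grips with 20 to 120 N. Pads are 22 mm wide; open, the fingers measure 114 mm over their backs; the gripper's body (76 mm by 85 mm) begins 54 mm behind the grasp point. The pads swing forward as they close: fully open they stand 13 mm farther back than shut.
Start: joints at [-1.273, 0.308, 1.634, -0, 1.2, -0.07], TCP at [0.225, -0.583, 0.231] pointing down, gripper open.
Joint ranges: [-3.06, 3.06], [-0.79, 1.96], [0.05, 2.63], [-1.19, 4.34], [0.05, 2.64], [-2.94, 2.94]. Speed limits (rad/s): [2.79, 2.79, 3.14, 3.14, 3.14, 3.14].

INTERFACE

Orientations are given as a unit quaternion [x, y, z, w].
In Python, from cell import r gives the robot as it stands.
- The arm moves only by the tool arm_command, never from a script. Its argument "targets" is a list of rows, each an object with "slide": the shift along the tool's x, y, z in cm, a list of three; "dr": the turn, a rotation vector about the tool's x, y, z in degrees, a list of three; "gripper": the finger opening in cm, from 0 to 8.54. In form: [{"slide": [dx, dy, dz], "dr": [wx, wy, wz], "gripper": gripper}, ...]. A call has 1 to 12 rows; each row is the pose to reach, as a shift and turn from the pose commanded when the call began, along the tool's axes at that moment; what a row does not reach only later rows make up. A row lasts 1/10 s, in which the tool goes at most 50 mm and 8.59 degrees, less where a joint would pass 70% of its speed; a pose out of reach is approached as far as the arm can. A call with a gripper value outside its range is refused whole. The fingers move at their own pace and stop on an object; "newtons" is the grip in N (left out, the last holds). Time passes only in rows, so rows that repeat a pose let the fingers close. It gives the time, the measured TCP pose, the force, the opening and the grip force at its end, in the units of the state.
- r.read_state(): the state, without advancing time (a new reading comes with each control period).
- r.snapshot(name): name is "scene" or "top" or "wrist"; returns a dict with "frame" (384x512x3 uint8, red, green, blue), "vfov" (degrees; the focal length in pixels is half the picture's height over the tangent of half this angle, whatever the lens; pixels are square), "cx", "cy" (the principal point, pixels), "dist" ([k1, k2, p1, p2, k3] as OpenCV has them; the pictures are not rectified), "xyz" and "attitude" of the camera in the world; the wrist camera has in their place "tool_from_camera" (4x4, takes a point from camera to tool coordinates, whose origin is the TCP and whose axes are the flange's). Camera axes: x right, y up, looking along -z (the intrinsics and any distortion apply to the point x, -y, -z); pixel columns grow to the right and rows downward; lengths in m; the calibration is good to about 2 mm. A picture is of the moment at which its call begins: read the wrist's pose just before it. There is no depth.
- r.hand_in(): hands the job in; it is judged then, once.
Trained networks look in a picture, given as the dict that the camera call returned (one of the last four; its "shot" number tells which), for a name from the list of things; names that differ only in an ending like _2 or _b are one class to them, and where a whole thing is asked for, a point or a joint stands for the part that bears it (a point fixed in the world has none). Each returns a list of dicts, best first, with "confidence" (0 to 1); they miss things now and then, are a little off and sometimes report something else, mostly with a low value. They report only what shows in the picture. A call takes as long as a camera call. They do not tell look-alikes from the thing itself.
- r.boxes_of(picture, label): "rect" ([left, top, width, height] in pixels, round what is visible of it).
- r.masks_of(picture, label): "region" (384x512 bool, what is visible of it) and "rect" ([left, top, width, height] in pixels, round what is visible of it).
- r.landmark_of(picture, label): "uv" ([column, row] in pixels: a listed point, or the origin of a listed thing).
The state is a dict: "time": time; "q": joint angles; "qd": joint speeds; "tau": joint torques, N m; "position": TCP position; "orientation": TCP orientation; "wrist_force": force on the tool from outside, world axes, zero at the start; "moment": the same for the moment, N m; "gripper_width": finger opening in m; "finger_force": force on a finger pad.
Only numpy, scipy, OpenCV 4.12 (cv2) and the standard library are available. Lean on these libraries where they do the work, as an engineer would, in place of code of your own. Each camera call takes 0.05 s, during which the arm holds its last target. There are 200 camera calls.

TASK

Put the small clay pots away: fold the steel hasp off its catch and back over the lid, open the lid of the wooden case until it stands up, and set every small clay pot on the table upright on the floor of the case. Then shut the lid, swing the hasp down flat over the turnbutton, and finally turn the turnbutton a full quarter turn so that it stands square across the hasp and locks it. Leave the other things on the table where they are.

Things in the scene. Friction and masses are not known exactly. Their poses are not given: they have to be found in the camera images.
- case: Fixed wooden case, 240 mm deep (x) by 246 mm wide (y). Origin: centre of its underside. Front faces -x (to the robot), lid hinged along the far (+x) side, z up. Front part (x -125 to -55 mm): solid fixed deck, top 78 mm high, carrying the turnbutton. Behind it one open compartment without dividers: x -45 to 107 mm, y -115 to 115 mm, floor 8 mm high, wall rims 68 mm high.
- case_in (a point): Centre of the compartment's floor, at (31, 0, 8) mm in the case's frame, axes as the case's. The compartment reaches 76 mm from it along x and 115 mm along y either way, 60 mm deep.
- lid (a joint): Lid angle: 0 shut (starts so), grows as it opens upward about its far edge (1.57 = upright, stop at 1.75). Stiff hinge: the lid stays at any angle; about 5 N at the knob moves it. Lid: board 167 by 246 by 10 mm, its top flush with the deck (78 mm high) when shut.
- lid_hinge (a point): Point on the lid's hinge line, at (110, 0, 68) mm in the case's frame; the line runs along the case's y.
- lid_knob (a point): Centre of the cross-bar of the T-shaped steel lid knob: bar 14 mm thick, 32 mm long along the case's y, on a 10 mm post, its centre 30 mm above the lid's top; at (-30, 75, 108) mm in the case's frame with the lid shut; moves with the lid. Pinched at its two ends (fingers closing along the case's y) it pivots between the fingers as the lid swings.
- hasp (a joint): Angle of the hasp against the lid, on which it rides: 0 = flat over the deck with its slot round the turnbutton (starts so); grows as its free end swings up and back over the lid; 2.7 = folded back, its stop. Stiff hinge: stays where it is left, under 1 N at the bar moves it. It passes over the turnbutton only while that is in line (joint under about 0.3).
- hasp_hinge (a point): Point on the hasp's hinge line, on the lid near its front edge: at (-44, 0, 82) mm in the case's frame with the lid shut; the line runs along the case's y. The hasp is a steel plate 92 mm long, 38 mm wide, 3 mm thick, with a slot 50 mm long and 18 mm wide.
- hasp_bar (a point): Centre of the hasp's free end, a bar 12 mm thick and 30 mm long along the case's y, 99 mm from the hinge line. With the hasp down it is at (-143, 0, 82) mm in the case's frame, overhanging the case's front by 18 mm, free space below. Pinched at its two ends (fingers closing along the case's y) it pivots between the fingers.
- turnbutton (a joint): Angle of the turnbutton about the vertical, counterclockwise seen from above: 0 = its long side along the case's x, in line with the hasp's slot (starts 0 to 0.25), 1.57 (stop) = square across the slot, locking the hasp. Light friction (0.04 Nm), stays where it is left.
- turnbutton_grip (a point): Centre of the turnbutton's grip, a steel bar 26 mm long, 9 mm wide and 20 mm high standing on the deck on a short stem: at (-92, 0, 96) mm in the case's frame, the bar's top at 106 mm, its underside 8 mm above the deck.
- pot1: Small round plain clay pot, 54 mm across at its belly (18 to 24 mm up), 44 mm at the rim, 48 mm high, about 110 g. Origin: centre of its foot; z up out of its mouth. Two to four of the four pots are there in a run (the others None), standing on the table left or right of the case.
- pot2: Small round plain clay pot, 54 mm across at its belly (18 to 24 mm up), 44 mm at the rim, 48 mm high, about 110 g. Origin: centre of its foot; z up out of its mouth. Two to four of the four pots are there in a run (the others None), standing on the table left or right of the case.
- pot3: Small round plain clay pot, 54 mm across at its belly (18 to 24 mm up), 44 mm at the rim, 48 mm high, about 110 g. Origin: centre of its foot; z up out of its mouth. Two to four of the four pots are there in a run (the others None), standing on the table left or right of the case.
- pot4: Small round plain clay pot, 54 mm across at its belly (18 to 24 mm up), 44 mm at the rim, 48 mm high, about 110 g. Origin: centre of its foot; z up out of its mouth. Two to four of the four pots are there in a run (the others None), standing on the table left or right of the case.
- jar1: Bystander: small paint jar, 44 mm across, 45 mm high, standing between robot and case. Origin: centre of its base.
- jar2: Bystander: small paint jar, 44 mm across, 45 mm high, at the left beyond the pots. Origin: centre of its base.
- brush: Bystander: flat brush 170 mm long, lying on the table near the robot's right. Origin near its middle.
- bangle: Bystander: brass bangle, 64 mm across, 6 mm high, lying flat. Origin: its centre, underside.
- spool: Bystander: spool of thread, 30 mm across, 40 mm high, at the right beyond the pots. Origin: centre of its base.
- mug: Bystander: white mug, 76 mm across, 90 mm high, far left. Origin: centre of its base.
- bowl: Bystander: wide clay bowl, 110 mm across, 50 mm high, far right; it is not one of the small pots. Origin: centre of its base.
There are look-alikes about, which are no part of the job. Leave any turquoise look-alike of the pot2 alone. What is shaped like the pot4 but purple is not meant.

How it is judged:
By the outcome, as a careful person would: the job done as asked, in the order asked, and still so for the second after the job is handed in, with the robot touching nothing.
Of pot1, pot2, pot3, pot4 only 2 to 4 are there at a start; the rules pass over those that are not, and their reading is None.
At some moment in a run one of pot1, pot2, pot3, pot4 may be knocked a few centimetres aside while the robot is not near it.
It also fails if it takes over 210 s, if anything falls off the work surface, if the arm or the gripper's body presses on something with over 40 N, if the wrist force passes 120 N, or if a joint passes its speed limit or range.

## Working session

There is one attempt and no reset: what is moved stays moved. The work goes in short steps, Python scripts to look and compute and a tool call to move; the robot and the scene stay as the last step left them, time stands still between calls to the robot, and variables do not carry over. Pictures are saved under pics/ and viewed, at most 14 in all, crops included, and the job is handed in when it is done.

Besides the shell and the picture viewer there is one more tool, called after ">>>" by a JSON object that holds its "api" and its "payload", one argument or row to a line. arm_command: Moves the arm, as the interface text tells. Its arguments: {"type":"object","properties":{"targets":{"type":"array"},"newtons":{"type":"number"}},"required":["targets"]}

```bash
ls; mkdir -p pics; cat > h.py <<'E'
import numpy as np, cv2
from scipy.spatial.transform import Rotation as R
from cell import r
def cam(s,st=None):
    f=s['frame'].shape[0]/2/np.tan(np.radians(s['vfov'])/2)
    K=np.array([[f,0,s['cx']],[0,f,s['cy']],[0,0,1.]])
    if 'tool_from_camera' in s:
        T=np.array(s['tool_from_camera']); W=np.eye(4)
        W[:3,:3]=R.from_quat(st['orientation']).as_matrix(); W[:3,3]=st['position']; W=W@T
        return K,W[:3,:3],W[:3,3]
    a=np.array(s['attitude'])
    A=a if a.shape==(3,3) else R.from_quat(a).as_matrix()
    return K,A,np.array(s['xyz'])
def ray(s,uv,st=None):
    K,A,p=cam(s,st)
    n=cv2.undistortPoints(np.array([[uv]],float),K,np.array(s['dist'],float))[0,0]
    return p,A@np.array([n[0],-n[1],-1])
def at(s,uv,z,st=None):
    p,d=ray(s,uv,st); return p+d*(z-p[2])/d[2]
def proj(s,X,st=None):
    K,A,p=cam(s,st); c=A.T@(np.array(X)-p); c=c*[1,-1,-1]
    return cv2.projectPoints(c[None],np.zeros(3),np.zeros(3),K,np.array(s['dist'],float))[0][0,0]
def save(s,n): cv2.imwrite('pics/'+n,cv2.cvtColor(s['frame'],cv2.COLOR_RGB2BGR))
E
python3 - <<'E'
from h import *
s=r.snapshot('top'); t=r.snapshot('scene')
cv2.imwrite('pics/a.png',cv2.cvtColor(s['frame'],cv2.COLOR_RGB2BGR)); save(t,'b.png')
print(s['xyz'],s['attitude'],s['vfov'],s['dist'],t['xyz'])
st=r.read_state(); print(st['position'],st['orientation'])
Z=dict(lid_knob=.108,hasp_bar=.082,hasp_hinge=.082,turnbutton_grip=.106,case_in=.008,lid_hinge=.068)
for n,z in Z.items():
  for c in (s,t):
    for b in r.landmark_of(c,n)[:2]: print(n,np.round(b['uv']),round(b['confidence'],2),np.round(at(c,b['uv'],z),4))
for n,z in [('pot1',0),('jar1',0),('mug',0),('bowl',0),('spool',0)]:
  for c in (s,t):
    for b in r.landmark_of(c,n)[:8]: print(n,np.round(b['uv']),round(b['confidence'],2),np.round(at(c,b['uv'],z),4))
for n in ['pot2','pot3','pot4']:
    print(n,[(np.round(b['uv']).tolist(),round(b['confidence'],2)) for b in r.landmark_of(s,n)])
E
```

```text
pics
[0.40575095 0.01313962 1.46591178] [ 0.03012962 -0.03302136 -0.70393866  0.70885271] 55.374743358319066 [-0.05130329  0.          0.          0.          0.        ] [ 0.98857295 -0.70928447  1.03551457]
[ 0.22447562 -0.58252777  0.23016366] [ 9.83138893e-01  1.82857521e-01 -1.27531487e-04 -1.01419571e-03]
lid_knob [251. 187.] 0.77 [0.5615 0.0424 0.108 ]
lid_knob [286. 177.] 0.96 [0.5595 0.0435 0.108 ]
hasp_bar [264. 219.] 0.65 [ 0.4429 -0.0069  0.082 ]
hasp_bar [268. 196.] 0.16 [ 0.5306 -0.025   0.082 ]
hasp_bar [236. 177.] 0.8 [ 0.431  -0.0174  0.082 ]
hasp_hinge [270. 193.] 0.72 [ 0.5428 -0.0302  0.082 ]
turnbutton_grip [365. 172.] 0.72 [0.7299 0.1883 0.106 ]
turnbutton_grip [250. 182.] 0.62 [ 0.487  -0.0282  0.106 ]
lid_hinge [275. 159.] 0.81 [ 0.676  -0.0491  0.068 ]
lid_hinge [307. 232.] 0.71 [ 0.6893 -0.0569  0.068 ]
lid_hinge [278. 220.] 0.36 [ 0.6074 -0.0678  0.068 ]
pot1 [171. 185.] 0.72 [0.5802 0.3662 0.    ]
pot1 [343. 219.] 0.66 [ 0.449 -0.327  0.   ]
pot1 [342. 188.] 0.57 [ 0.5747 -0.3266  0.    ]
pot1 [342. 244.] 0.51 [ 0.3472 -0.321   0.    ]
pot1 [366. 228.] 0.4
[... 544 characters left out ...]
. 123.] 0.58 [0.5635 0.4835 0.    ]
mug [176. 273.] 0.41 [ 0.4578 -0.3192  0.    ]
bowl [374. 184.] 0.57 [ 0.5908 -0.4581  0.    ]
bowl [173. 351.] 0.74 [ 0.59   -0.4751  0.    ]
spool [326. 149.] 0.57 [ 0.7332 -0.2604  0.    ]
spool [276. 318.] 0.62 [ 0.7388 -0.2743  0.    ]
spool [264. 195.] 0.46 [0.4934 0.03   0.    ]
pot2 [([171.0, 185.0], 0.72), ([343.0, 219.0], 0.66), ([342.0, 188.0], 0.57), ([342.0, 244.0], 0.51), ([366.0, 228.0], 0.44)]
pot3 [([171.0, 185.0], 0.72), ([343.0, 219.0], 0.66), ([342.0, 188.0], 0.57), ([342.0, 244.0], 0.51), ([366.0, 228.0], 0.44)]
pot4 [([171.0, 185.0], 0.72), ([343.0, 219.0], 0.66), ([342.0, 188.0], 0.57), ([342.0, 244.0], 0.51), ([366.0, 228.0], 0.44)]
```

View pics/a.png

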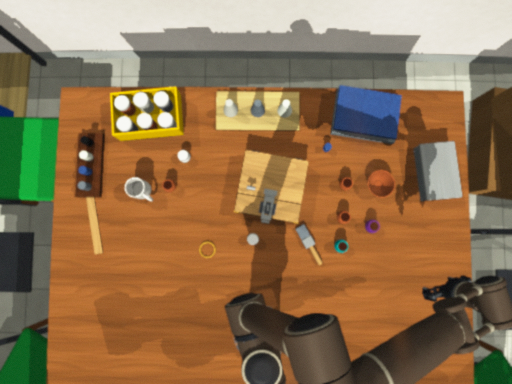

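View pics/b.png

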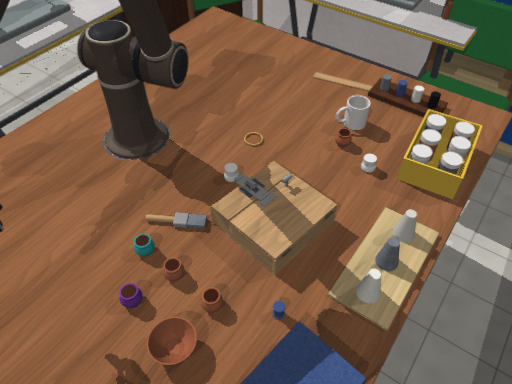

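The top view shows brown pots at (169,185), (347,183) and (344,216). The turquoise one (341,246) and the purple one (372,226) are the look-alikes. The case is around (270,187) with its hasp down, and the knob is left of the hasp. Next I'll fit the case pose roughly and go over it.

```bash
cat >> h.py <<'E'
def go(p,yaw,st=None):
    "slide cm, turn deg from the present pose to tool-down pose p, tool x at yaw(rad)"
    st=st or r.read_state(); A=R.from_quat(st['orientation'])
    B=R.from_euler('z',yaw)*R.from_euler('x',np.pi)
    dr=np.degrees((A.inv()*B).as_rotvec()); 
    return np.round(A.inv().apply(np.array(p)-st['position'])*100,2), np.round(dr,2)
PTS=dict(lid_knob=(-.03,.075,.108),hasp_bar=(-.143,0,.082),hasp_hinge=(-.044,0,.082),turnbutton_grip=(-.092,0,.096),lid_hinge=(.11,0,.068))
def fitcase(obs,x0):
    "obs: list of (snap,state,name,uv,weight)"
    from scipy.optimize import least_squares
    def f(x):
        o=[]
        for s,st,n,uv,w in obs:
            c,sn=np.cos(x[2]),np.sin(x[2]); P=np.array(PTS[n])
            X=[x[0]+c*P[0]-sn*P[1],x[1]+sn*P[0]+c*P[1],P[2]]
            o+=list((proj(s,X,st)-uv)*w)
        return o
    q=least_squares(f,x0,loss='soft_l1'); return q.x,np.round(q.fun.reshape(-1,2),1)
E
python3 - <<'E'
from h import *
s=r.snapshot('top'); t=r.snapshot('scene'); ob=[]
for n in PTS:
  for c in (s,t):
    for b in r.landmark_of(c,n)[:1]:
      if b['confidence']>.5 and not(n=='turnbutton_grip' and b['uv'][0]>300): ob.append((c,None,n,np.array(b['uv']),1)); print(n)
x,f=fitcase(ob,[.58,-.03,-.15]); print(x,f.tolist())
w=r.snapshot('wrist'); print(np.round(w['tool_from_camera'],3),w['vfov'])
c=x[:2]
print(go([x[0]-.06,x[1],.38],x[2]))
E
```

```text
lid_knob
lid_knob
hasp_bar
hasp_bar
hasp_hinge
hasp_hinge
lid_hinge
lid_hinge
[ 0.57702584 -0.03757501 -0.16529115] [[2.2, -0.7], [1.5, -1.7], [1.7, 1.5], [2.2, -0.4], [-0.3, 1.7], [-1.0, 1.6], [3.1, 0.7], [2.9, -1.1]]
[[ 0.001  0.963  0.268  0.067]
 [ 1.    -0.001 -0.    -0.001]
 [-0.     0.268 -0.963 -0.144]
 [ 0.     0.     0.     1.   ]] 65.19312874278918
(array([ 46.89, -40.4 , -14.87]), array([-0.  , -0.  , 30.54]))
```

>>> {"api": "arm_command", "payload": {
  "targets": [
    {"slide":[5,-4,-4],"dr":[0,0,0],"gripper":8.5},
    {"slide":[9,-8,-8],"dr":[0,0,8],"gripper":8.5},
    {"slide":[47,-40.4,-15],"dr":[0,0,30.5],"gripper":8.5},
    {"slide":[47,-40.4,-15],"dr":[0,0,30.5],"gripper":8.5},
    {"slide":[47,-40.4,-15],"dr":[0,0,30.5],"gripper":8.5},
    {"slide":[47,-40.4,-15],"dr":[0,0,30.5],"gripper":8.5},
    {"slide":[47,-40.4,-15],"dr":[0,0,30.5],"gripper":8.5},
    {"slide":[47,-40.4,-15],"dr":[0,0,30.5],"gripper":8.5},
    {"slide":[47,-40.4,-15],"dr":[0,0,30.5],"gripper":8.5},
    {"slide":[47,-40.4,-15],"dr":[0,0,30.5],"gripper":8.5},
    {"slide":[47,-40.4,-15],"dr":[0,0,30.5],"gripper":8.5},
    {"slide":[47,-40.4,-15],"dr":[0,0,30.5],"gripper":8.5}
  ]
}}

```text
time: 3.2
position: [0.497, -0.0756, 0.3739]
orientation: [0.997, -0.082, 0.001, 0.0]
wrist_force: [0.7, -0.7, -0.5]
gripper_width: 0.0852
finger_force: 0.0
```

```bash
python3 - <<'E'
from h import *
print(go([.577-.06,-.0376,.38],-.165))
E
```

```text
(array([ 1.36, -4.08, -0.61]), array([ 0.02, -0.07,  0.03]))
```

```bash
python3 - <<'E'
from h import *
st=r.read_state(); w=r.snapshot('wrist'); save(w,'c.png')
s=r.snapshot('top');t=r.snapshot('scene'); ob=[]
for n in PTS:
  for c,ss in ((w,st),(t,None)):
    for b in r.landmark_of(c,n)[:1]: 
        print(n,np.round(b['uv']),b['confidence'],np.round(at(c,b['uv'],PTS[n][2],ss),4)); ob.append((c,ss,n,np.array(b['uv']),1 if ss else .5))
x,f=fitcase(ob,[.577,-.037,-.165]); print(x,f.tolist())
x,f=fitcase(ob[::1] and [o for o in ob if o[1]],[.577,-.037,-.165]); print(x,f.tolist())
E
```

```text
lid_knob [164. 132.] 0.82 [0.5556 0.0392 0.108 ]
lid_knob [286. 176.] 0.88 [0.5577 0.0473 0.108 ]
hasp_bar [220. 204.] 0.7 [ 0.4364 -0.0099  0.082 ]
hasp_bar [239. 176.] 0.55 [ 0.4356 -0.0103  0.082 ]
hasp_hinge [217. 141.] 0.9 [ 0.5295 -0.0247  0.082 ]
hasp_hinge [264. 195.] 0.54 [ 0.533  -0.0256  0.082 ]
turnbutton_grip [218. 176.] 0.69 [ 0.482  -0.0181  0.096 ]
turnbutton_grip [249. 182.] 0.43 [ 0.4798 -0.023   0.096 ]
lid_hinge [220.  20.] 0.83 [ 0.6865 -0.0586  0.068 ]
lid_hinge [307. 230.] 0.87 [ 0.6856 -0.0508  0.068 ]
[ 0.57335515 -0.03615923 -0.18934629] [[-3.3, -1.3], [-0.4, 0.5], [0.0, 2.3], [-0.3, -0.3], [2.1, -0.8], [-0.7, 0.0], [0.4, -0.8], [0.9, -0.2], [-0.5, 4.4], [-1.3, 0.4]]
[ 0.57309124 -0.03632497 -0.19106977] [[-3.2, -1.2], [-0.0, 2.4], [2.2, -0.7], [0.4, -0.6], [-0.2, 4.6]]
```

View pics/c.png

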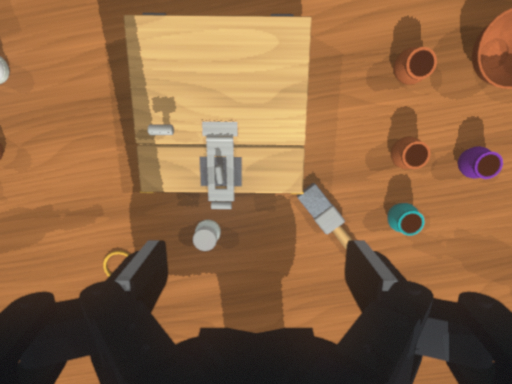

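```bash
python3 - <<'E'
from h import *
st=r.read_state(); w=r.snapshot('wrist')
P=[at(w,u,.078,st) for u in [(126,16),(311,17),(303,193),(141,192)]]
for p in P: print(np.round(p,4))
for a,b,o in ((0,1,np.pi/2),(3,2,np.pi/2),(2,1,0),(3,0,0)):
    d=P[b]-P[a]; print(np.linalg.norm(d),np.arctan2(d[1],d[0])+o)
g=cv2.cvtColor(w['frame'],cv2.COLOR_RGB2BGR)
cv2.imwrite('pics/d.png',cv2.resize(g[110:215,110:320],None,fx=3.8,fy=3.8,interpolation=cv2.INTER_CUBIC))
E
```

```text
[0.7068 0.0585 0.078 ]
[ 0.6658 -0.1797  0.078 ]
[ 0.4305 -0.1399  0.078 ]
[0.4725 0.1023 0.078 ]
0.2416873066549299 -0.17080480107667273
0.24580042315131623 -0.17196807735349995
0.2386263675071277 -0.16764440248812296
0.23836290781440966 -0.18489637346468485
```

View pics/d.png

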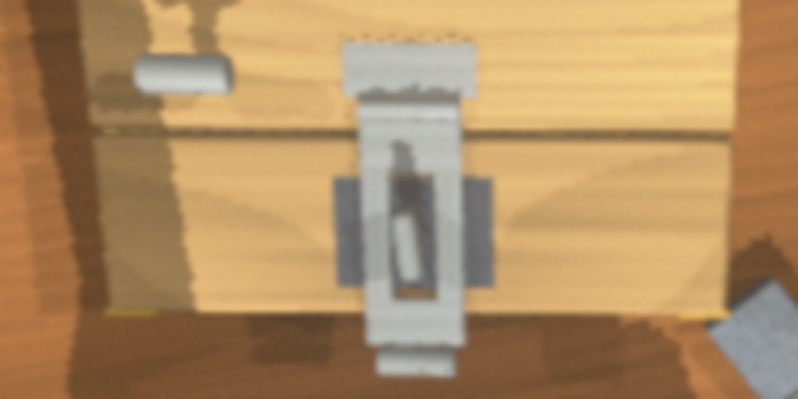

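```bash
python3 - <<'E'
from h import *
st=r.read_state(); w=r.snapshot('wrist')
PTS.update(tb=(-.092,0,.106),c2=(-.125,-.123,.078),c3=(-.125,.123,.078),gr=(-.056,-.123,.078))
ob=[(w,st,n,np.array(u),1) for n,u in dict(lid_knob=(158.2,129.7),hasp_bar=(219.5,204.5),tb=(217,175.5),c2=(303,192.7),c3=(139,192.5),gr=(303.5,145.3)).items()]
x,f=fitcase(ob,[.577,-.037,-.165]); print(x,f.tolist())
for n,u in dict(lid_knob=(158.2,129.7),hasp_bar=(219.5,205.3),tb=(217,175.5)).items():print(n,np.round(at(w,u,PTS[n][2],st),4))
c,s=np.cos(x[2]),np.sin(x[2])
def W(p): return np.array([x[0]+c*p[0]-s*p[1],x[1]+s*p[0]+c*p[1],p[2]])
b=W((-.143,0,.082)); print(b, W((-.03,.075,.108)),r.grasp_offset)
print(go(b+[0,0,.06],x[2]),go(b+[0,0,-.012],x[2]))
E
```

```text
[ 0.57580608 -0.03587683 -0.16105641] [[0.7, 0.2], [0.8, -0.1], [-0.0, -0.7], [-1.8, -0.7], [0.1, 0.1], [-0.6, 0.9]]
lid_knob [0.5587 0.0438 0.108 ]
hasp_bar [ 0.4335 -0.0115  0.082 ]
tb [ 0.484 -0.021  0.106]
[ 0.43465672 -0.0129452   0.082     ] [0.5582214  0.04296338 0.108     ] 0.0187
(array([-7.14, -5.41, 23.11]), array([-0.  ,  0.  , -0.26])) (array([-7.14, -5.41, 30.31]), array([-0.  ,  0.  , -0.26]))
```

>>> {"api": "arm_command", "payload": {
  "targets": [
    {"slide":[-4,-3,5],"dr":[0,0,0],"gripper":6},
    {"slide":[-7.4,-5.4,10],"dr":[0,0,0],"gripper":6},
    {"slide":[-7.4,-5.4,15],"dr":[0,0,0],"gripper":6},
    {"slide":[-7.4,-5.4,20],"dr":[0,0,0],"gripper":6},
    {"slide":[-7.4,-5.4,24],"dr":[0,0,0],"gripper":6},
    {"slide":[-7.4,-5.4,27],"dr":[0,0,0],"gripper":6},
    {"slide":[-7.4,-5.4,29],"dr":[0,0,0],"gripper":6},
    {"slide":[-7.4,-5.4,30.5],"dr":[0,0,0],"gripper":6},
    {"slide":[-7.4,-5.4,30.5],"dr":[0,0,0],"gripper":6},
    {"slide":[-7.4,-5.4,30.5],"dr":[0,0,0],"gripper":6}
  ]
}}

```text
time: 4.95
position: [0.4325, -0.0122, 0.0684]
orientation: [0.997, -0.082, -0.0, 0.0]
wrist_force: [1.5, 0.6, 0.4]
gripper_width: 0.06
finger_force: 0.0
```

```bash
python3 - <<'E'
from h import *
print(r.read_state()['wrist_force'])
w=r.snapshot('wrist'); save(w,'e.png')
E
```

```text
[1.47368447 0.60364636 0.41292386]
```

View pics/e.png

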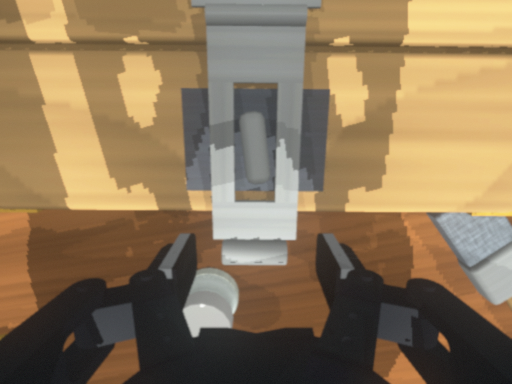

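The bar (222–288, 252) is centred between the finger tips, so I'll pinch it.

>>> {"api": "arm_command", "payload": {
  "targets": [
    {"slide":[0,0,0],"dr":[0,0,0],"gripper":2},
    {"slide":[0,0,0],"dr":[0,0,0],"gripper":2},
    {"slide":[0,0,0],"dr":[0,0,0],"gripper":2},
    {"slide":[0,0,0],"dr":[0,0,0],"gripper":2},
    {"slide":[0,0,0],"dr":[0,0,0],"gripper":2},
    {"slide":[0,0,0],"dr":[0,0,0],"gripper":2}
  ],
  "newtons": 25
}}

```text
time: 5.6
position: [0.433, -0.0117, 0.0693]
orientation: [0.997, -0.082, 0.001, -0.0]
wrist_force: [-0.6, 3.1, 6.2]
gripper_width: 0.0295
finger_force: 39.4
```

```bash
python3 -c "
import numpy as np
for a in np.linspace(0.2,2.7,14): print(round(a,2),np.round(9.9*(1-np.cos(a)),1),-np.round(9.9*np.sin(a),1))"
```

```text
0.2 0.2 -2.0
0.39 0.8 -3.8
0.58 1.6 -5.5
0.78 2.8 -6.9
0.97 4.3 -8.2
1.16 6.0 -9.1
1.35 7.8 -9.7
1.55 9.7 -9.9
1.74 11.6 -9.8
1.93 13.4 -9.3
2.12 15.1 -8.4
2.32 16.6 -7.3
2.51 17.9 -5.9
2.7 18.9 -4.2
```

Gripped at 29.5 mm, which matches the 30 mm bar. I'll follow the first half of the arc.

>>> {"api": "arm_command", "payload": {
  "targets": [
    {"slide":[0.2,0,-2.0],"dr":[0,0,0],"gripper":2},
    {"slide":[0.8,0,-3.8],"dr":[0,0,0],"gripper":2},
    {"slide":[1.6,0,-5.5],"dr":[0,0,0],"gripper":2},
    {"slide":[2.8,0,-6.9],"dr":[0,0,0],"gripper":2},
    {"slide":[4.3,0,-8.2],"dr":[0,0,0],"gripper":2},
    {"slide":[6.0,0,-9.1],"dr":[0,0,0],"gripper":2},
    {"slide":[6.0,0,-9.1],"dr":[0,0,0],"gripper":2}
  ]
}}

```text
time: 6.3
position: [0.4932, -0.022, 0.161]
orientation: [0.997, -0.082, 0.001, -0.0]
wrist_force: [-2.9, 2.7, 8.4]
gripper_width: 0.0294
finger_force: 28.2
```

>>> {"api": "arm_command", "payload": {
  "targets": [
    {"slide":[1.8,0,-0.6],"dr":[0,0,0],"gripper":2},
    {"slide":[3.7,0,-0.8],"dr":[0,0,0],"gripper":2},
    {"slide":[5.6,0,-0.7],"dr":[0,0,0],"gripper":2},
    {"slide":[7.4,0,-0.2],"dr":[0,0,0],"gripper":2},
    {"slide":[9.1,0,0.7],"dr":[0,0,0],"gripper":2},
    {"slide":[10.6,0,1.8],"dr":[0,0,0],"gripper":2},
    {"slide":[11.9,0,3.2],"dr":[0,0,0],"gripper":2},
    {"slide":[12.8,0,4.7],"dr":[0,0,0],"gripper":2},
    {"slide":[12.9,0,4.9],"dr":[0,0,0],"gripper":2},
    {"slide":[12.9,0,4.9],"dr":[0,0,0],"gripper":2}
  ]
}}

```text
time: 7.3
position: [0.6078, -0.0415, 0.1182]
orientation: [0.997, -0.082, -0.014, -0.0]
wrist_force: [-38.4, 4.8, 58.0]
gripper_width: 0.0201
finger_force: 49.9
```

>>> {"api": "arm_command", "payload": {
  "targets": [
    {"slide":[0,0,-0.7],"dr":[0,0,0],"gripper":4},
    {"slide":[0,0,-1.5],"dr":[0,0,0],"gripper":5.5},
    {"slide":[0,0,-4],"dr":[0,0,0],"gripper":5.5},
    {"slide":[-3,0,-8],"dr":[0,0,0],"gripper":5.5},
    {"slide":[-7,0,-12],"dr":[0,0,0],"gripper":5.5},
    {"slide":[-10,0,-15],"dr":[0,0,0],"gripper":5.5},
    {"slide":[-10,0,-15],"dr":[0,0,0],"gripper":5.5}
  ]
}}

```text
time: 8.0
position: [0.5199, -0.0268, 0.2654]
orientation: [0.997, -0.082, 0.005, 0.001]
wrist_force: [1.6, -0.2, 0.5]
gripper_width: 0.0548
finger_force: 0.0
```

```bash
python3 - <<'E'
from h import *
st=r.read_state();print(st['wrist_force'],st['position'],R.from_quat(st['orientation']).as_euler('xyz'))
w=r.snapshot('wrist'); save(w,'f.png')
E
```

```text
[ 1.57736307 -0.23837926  0.47856993] [ 0.51993586 -0.026771    0.26540242] [ 3.14117552 -0.00923251 -0.16398925]
```

View pics/f.png

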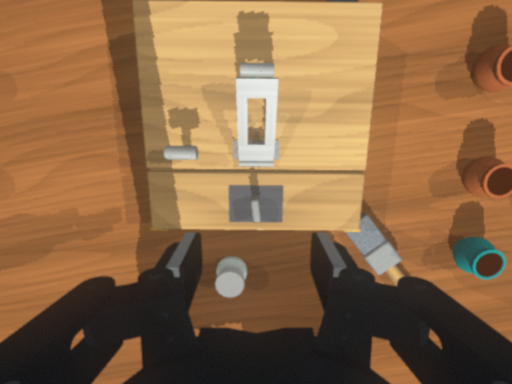

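The hasp is folded back with its bar at (257,70). The knob is at (181,153).

```bash
python3 - <<'E'
from h import *
st=r.read_state();w=r.snapshot('wrist')
print(r.landmark_of(w,'lid_knob')[:1], at(w,(181,153),.108,st), at(w,(256,207),.106,st))
PTS.update(tb=(-.092,0,.106),c2=(-.125,-.123,.078),c3=(-.125,.123,.078),gr=(-.056,-.123,.078),gl=(-.056,.123,.078))
ob=[(w,st,n,np.array(u),1) for n,u in dict(lid_knob=(181,153),c2=(359.5,230),c3=(152.5,230),gr=(364.5,172.),gl=(149,169.5)).items()]
x,f=fitcase(ob,[.577,-.037,-.165]); print(x,f.tolist())
c,s=np.cos(x[2]),np.sin(x[2])
k=np.array([x[0]-c*.03-s*.075,x[1]-s*.03+c*.075,.093])
print(k,go(k,-.165))
for a in np.linspace(.15,1.65,14): print(round(a,2),np.round([14-14*np.cos(a)+4*np.sin(a),4-(4*np.cos(a)+14*np.sin(a))],1))
E
```

```text
[{'uv': [179.9, 157.2], 'confidence': 0.57}] [0.55920867 0.0424311  0.108     ] [ 0.49062756 -0.02213043  0.106     ]
[ 0.57725466 -0.03670985 -0.16488647] [[0.1, -0.8], [1.1, -0.0], [-1.0, -0.2], [1.7, 0.3], [-3.0, 2.5]]
[0.55997207 0.04219714 0.093     ] (array([ 2.78, -7.48, 16.67]), array([ 0.03, -0.07,  0.03]))
0.15 [ 0.8 -2. ]
0.27 [ 1.5 -3.5]
0.38 [ 2.5 -4.9]
0.5 [ 3.6 -6.2]
0.61 [ 4.8 -7.3]
0.73 [ 6.2 -8.3]
0.84 [ 7.7 -9.1]
0.96 [ 9.2 -9.8]
1.07 [ 10.8 -10.2]
1.19 [ 12.5 -10.5]
1.3 [ 14.2 -10.6]
1.42 [ 15.8 -10.4]
1.53 [ 17.5 -10.1]
1.65 [19.1 -9.6]
```

>>> {"api": "arm_command", "payload": {
  "targets": [
    {"slide":[1.4,-3.7,4],"dr":[0,0,0],"gripper":5.5},
    {"slide":[2.7,-7.5,7],"dr":[0,0,0],"gripper":5.5},
    {"slide":[2.7,-7.5,10],"dr":[0,0,0],"gripper":5.5},
    {"slide":[2.7,-7.5,13],"dr":[0,0,0],"gripper":5.5},
    {"slide":[2.7,-7.5,15.5],"dr":[0,0,0],"gripper":5.5},
    {"slide":[2.7,-7.5,16.7],"dr":[0,0,0],"gripper":5.5},
    {"slide":[2.7,-7.5,16.7],"dr":[0,0,0],"gripper":2},
    {"slide":[2.7,-7.5,16.7],"dr":[0,0,0],"gripper":2},
    {"slide":[2.7,-7.5,16.7],"dr":[0,0,0],"gripper":2},
    {"slide":[2.7,-7.5,16.7],"dr":[0,0,0],"gripper":2},
    {"slide":[2.7,-7.5,16.7],"dr":[0,0,0],"gripper":2},
    {"slide":[2.7,-7.5,16.7],"dr":[0,0,0],"gripper":2}
  ],
  "newtons": 40
}}

```text
time: 9.35
position: [0.559, 0.0427, 0.0935]
orientation: [0.997, -0.082, 0.0, 0.0]
wrist_force: [-0.1, 0.5, -5.2]
gripper_width: 0.031
finger_force: 40.2
```

>>> {"api": "arm_command", "payload": {
  "targets": [
    {"slide":[0.4,0,-1.0],"dr":[0,0,0],"gripper":2},
    {"slide":[0.8,0,-2.0],"dr":[0,0,0],"gripper":2},
    {"slide":[1.5,0,-3.5],"dr":[0,0,0],"gripper":2},
    {"slide":[2.5,0,-4.9],"dr":[0,0,0],"gripper":2},
    {"slide":[3.6,0,-6.2],"dr":[0,0,0],"gripper":2},
    {"slide":[4.8,0,-7.3],"dr":[0,0,0],"gripper":2},
    {"slide":[6.2,0,-8.3],"dr":[0,0,0],"gripper":2},
    {"slide":[7.7,0,-9.1],"dr":[0,0,0],"gripper":2},
    {"slide":[7.7,0,-9.1],"dr":[0,0,0],"gripper":2}
  ]
}}

```text
time: 10.25
position: [0.6365, 0.0293, 0.1863]
orientation: [0.997, -0.082, 0.001, 0.001]
wrist_force: [-1.3, -2.6, 0.3]
gripper_width: 0.0308
finger_force: 42.7
```

>>> {"api": "arm_command", "payload": {
  "targets": [
    {"slide":[1.5,0,-0.7],"dr":[0,0,0],"gripper":2},
    {"slide":[3.1,0,-1.1],"dr":[0,0,0],"gripper":2},
    {"slide":[4.8,0,-1.4],"dr":[0,0,0],"gripper":2},
    {"slide":[6.5,0,-1.5],"dr":[0,0,0],"gripper":2},
    {"slide":[8.1,0,-1.3],"dr":[0,0,0],"gripper":2},
    {"slide":[9.8,0,-1.0],"dr":[0,0,0],"gripper":2},
    {"slide":[11.2,0,-0.5],"dr":[0,0,0],"gripper":2},
    {"slide":[11.2,0,-0.5],"dr":[0,0,0],"gripper":2}
  ]
}}

```text
time: 11.05
position: [0.7484, 0.0099, 0.1924]
orientation: [0.997, -0.082, 0.004, 0.001]
wrist_force: [1.4, -4.6, 1.8]
gripper_width: 0.0308
finger_force: 39.8
```

>>> {"api": "arm_command", "payload": {
  "targets": [
    {"slide":[0,0,0],"dr":[0,0,0],"gripper":6},
    {"slide":[0,0,0],"dr":[0,0,0],"gripper":6},
    {"slide":[0,0,0],"dr":[0,0,0],"gripper":6},
    {"slide":[0,0,-3],"dr":[0,0,0],"gripper":6},
    {"slide":[0,0,-7],"dr":[0,0,0],"gripper":6},
    {"slide":[0,0,-11],"dr":[0,0,0],"gripper":6}
  ]
}}

```text
time: 11.65
position: [0.7444, 0.0127, 0.2993]
orientation: [0.997, -0.082, -0.001, -0.0]
wrist_force: [1.5, 0.2, -0.1]
gripper_width: 0.0602
finger_force: 0.0
```

```bash
python3 - <<'E'
from h import *
st=r.read_state(); print(st['position'],st['q'],st['time'])
print(go([.58,.38,.26],-.165+np.pi/2))
E
```

```text
[0.74438259 0.01269583 0.2993093 ] [-4.16888105e-02  4.98214848e-01  1.23473977e+00  6.64753326e-04
  1.41087334e+00  1.69293981e+00] 11.65
(array([-22.2 , -33.55,   3.99]), array([ -0.12,   0.09, -89.94]))
```

>>> {"api": "arm_command", "payload": {
  "targets": [
    {"slide":[-5,-8,0],"dr":[0,0,-8.5],"gripper":8.5},
    {"slide":[-22.2,-33.5,4],"dr":[0,0,-90],"gripper":8.5},
    {"slide":[-22.2,-33.5,4],"dr":[0,0,-90],"gripper":8.5},
    {"slide":[-22.2,-33.5,4],"dr":[0,0,-90],"gripper":8.5},
    {"slide":[-22.2,-33.5,4],"dr":[0,0,-90],"gripper":8.5},
    {"slide":[-22.2,-33.5,4],"dr":[0,0,-90],"gripper":8.5},
    {"slide":[-22.2,-33.5,4],"dr":[0,0,-90],"gripper":8.5},
    {"slide":[-22.2,-33.5,4],"dr":[0,0,-90],"gripper":8.5},
    {"slide":[-22.2,-33.5,4],"dr":[0,0,-90],"gripper":8.5},
    {"slide":[-22.2,-33.5,4],"dr":[0,0,-90],"gripper":8.5},
    {"slide":[-22.2,-33.5,4],"dr":[0,0,-90],"gripper":8.5},
    {"slide":[-22.2,-33.5,4],"dr":[0,0,-90],"gripper":8.5}
  ]
}}

```text
time: 12.85
position: [0.5803, 0.3795, 0.2592]
orientation: [0.763, 0.647, 0.0, -0.0]
wrist_force: [-0.2, -0.3, 0.1]
gripper_width: 0.0847
finger_force: 0.0
```

```bash
cat >> h.py <<'E'
def pots(w,st=None,lab='pot1'):
    "foot positions from rim-mask/foot landmarks"
    o=[]
    for b in r.masks_of(w,lab):
        m=b['region']; cnt=max(cv2.findContours(m.astype(np.uint8),cv2.RETR_EXTERNAL,cv2.CHAIN_APPROX_NONE)[0],key=len)
        mom=cv2.moments(cnt); u=(mom['m10']/max(mom['m00'],1),mom['m01']/max(mom['m00'],1))
        o.append((round(b['confidence'],2),np.round(at(w,u,.024,st)[:2],4),w['frame'][m].mean(0).round()))
    return o
E
python3 - <<'E'
from h import *
st=r.read_state(); w=r.snapshot('wrist'); save(w,'g.png'); s=r.snapshot('top'); t=r.snapshot('scene')
print(st['position'],st['q'])
for x in pots(w,st): print('w',*x)
for b in r.landmark_of(w,'pot1'): print(b['confidence'],b['uv'],at(w,b['uv'],0,st))
for x in pots(s): print('t',*x)
E
```

```text
[0.58033725 0.37947139 0.259171  ] [5.16113394e-01 4.17474665e-01 1.42883658e+00 4.72963401e-04
 1.29534016e+00 6.79530579e-01]
w 0.76 [0.5749 0.3696] [134.  78.  49.]
0.62 [255.1, 170.8] [0.57656186 0.36781766 0.        ]
t 0.7 [ 0.341  -0.3102] [ 56. 100.  88.]
t 0.67 [0.5762 0.3692] [127.  64.  33.]
t 0.65 [ 0.4198 -0.4383] [116.  59.  90.]
t 0.55 [ 0.5867 -0.3361] [135.  69.  36.]
```

View pics/g.png

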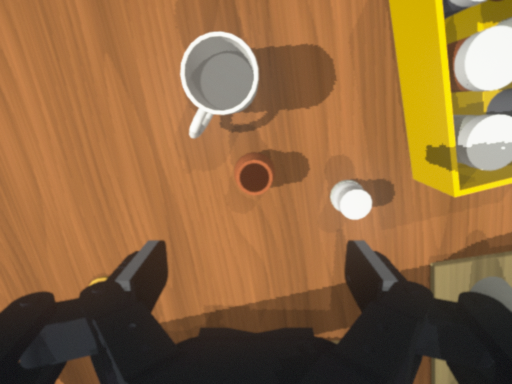

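The pot is at (255,176). The mug handle (196,133) and jar (352,200) are both clear of the fingers.

```bash
python3 - <<'E'
from h import *
print(go([.576,.369,.004],-.165+np.pi/2))
E
```

```text
(array([-1.03, -0.36, 25.52]), array([-0.  , -0.01, -0.03]))
```

>>> {"api": "arm_command", "payload": {
  "targets": [
    {"slide":[-1,-0.4,4],"dr":[0,0,0],"gripper":8.5},
    {"slide":[-1,-0.4,8.5],"dr":[0,0,0],"gripper":8.5},
    {"slide":[-1,-0.4,13],"dr":[0,0,0],"gripper":8.5},
    {"slide":[-1,-0.4,17],"dr":[0,0,0],"gripper":8.5},
    {"slide":[-1,-0.4,20.5],"dr":[0,0,0],"gripper":8.5},
    {"slide":[-1,-0.4,23],"dr":[0,0,0],"gripper":8.5},
    {"slide":[-1,-0.4,25],"dr":[0,0,0],"gripper":8.5},
    {"slide":[-1,-0.4,25.5],"dr":[0,0,0],"gripper":8.5},
    {"slide":[-1,-0.4,25.5],"dr":[0,0,0],"gripper":4},
    {"slide":[-1,-0.4,25.5],"dr":[0,0,0],"gripper":4},
    {"slide":[-1,-0.4,25.5],"dr":[0,0,0],"gripper":4},
    {"slide":[-1,-0.4,25.5],"dr":[0,0,0],"gripper":4}
  ],
  "newtons": 30
}}

```text
time: 14.35
position: [0.5771, 0.3704, 0.0062]
orientation: [0.763, 0.647, 0.002, 0.0]
wrist_force: [0.5, -0.3, 2.5]
gripper_width: 0.0518
finger_force: 31.8
```

>>> {"api": "arm_command", "payload": {
  "targets": [
    {"slide":[0,0,0],"dr":[0,0,0],"gripper":4},
    {"slide":[0,0,-2],"dr":[0,0,0],"gripper":4},
    {"slide":[0,0,-5],"dr":[0,0,0],"gripper":4},
    {"slide":[0,0,-9],"dr":[0,0,0],"gripper":4},
    {"slide":[0,0,-13],"dr":[0,0,0],"gripper":4},
    {"slide":[0,0,-15],"dr":[0,0,0],"gripper":4},
    {"slide":[0,0,-15],"dr":[0,0,0],"gripper":4}
  ]
}}

```text
time: 15.05
position: [0.5784, 0.3712, 0.1603]
orientation: [0.763, 0.647, 0.005, 0.001]
wrist_force: [1.2, -0.5, -0.9]
gripper_width: 0.0519
finger_force: 32.1
```

```bash
cat >> h.py <<'E'
X=(.5768,-.0365,-.165)
def W(p): 
    c,s=np.cos(X[2]),np.sin(X[2]); return np.array([X[0]+c*p[0]-s*p[1],X[1]+s*p[0]+c*p[1],p[2]])
E
python3 - <<'E'
from h import *
st=r.read_state(); print(st['position'],st['gripper_width'],st['finger_force'])
for y in (.07,0,-.07): print(W((.031,y,.013)))
print(go(W((.031,.07,.155)),-.165+np.pi/2))
E
```

```text
[0.5784241  0.37116074 0.16033746] 0.05187223727304294 32.07374872989021
[0.61887663 0.02745746 0.013     ]
[ 0.60737897 -0.04159182  0.013     ]
[ 0.59588131 -0.11064111  0.013     ]
(array([-33.25,   9.61,   0.4 ]), array([ 0.44, -0.35,  0.03]))
```

>>> {"api": "arm_command", "payload": {
  "targets": [
    {"slide":[-4,1.1,0],"dr":[0,0,0],"gripper":4},
    {"slide":[-8,2.3,0],"dr":[0,0,0],"gripper":4},
    {"slide":[-12.5,3.6,0],"dr":[0,0,0],"gripper":4},
    {"slide":[-17,4.9,0],"dr":[0,0,0],"gripper":4},
    {"slide":[-21.5,6.2,0],"dr":[0,0,0],"gripper":4},
    {"slide":[-26,7.5,0],"dr":[0,0,0],"gripper":4},
    {"slide":[-30,8.7,0],"dr":[0,0,0],"gripper":4},
    {"slide":[-32,9.3,0],"dr":[0,0,0],"gripper":4},
    {"slide":[-33.2,9.6,0],"dr":[0,0,0],"gripper":4},
    {"slide":[-33.2,9.6,0],"dr":[0,0,0],"gripper":4}
  ]
}}

```text
time: 16.05
position: [0.6149, 0.025, 0.1528]
orientation: [0.764, 0.646, -0.001, -0.001]
wrist_force: [-0.5, 0.4, -1.7]
gripper_width: 0.0519
finger_force: 32.1
```

```bash
python3 - <<'E'
from h import *
st=r.read_state(); print(st['position'],st['gripper_width'],R.from_quat(st['orientation']).as_euler('xyz'))
w=r.snapshot('wrist'); save(w,'i.png')
print(go(W((.031,.07,.0145)),-.165+np.pi/2))
E
```

```text
[0.6149061  0.02499896 0.15282641] 0.051898743145877946 [-3.13897331e+00  3.88170138e-04  1.40406568e+00]
(array([ 0.17,  0.39, 13.86]), array([-0.13, -0.02, -0.04]))
```

View pics/i.png

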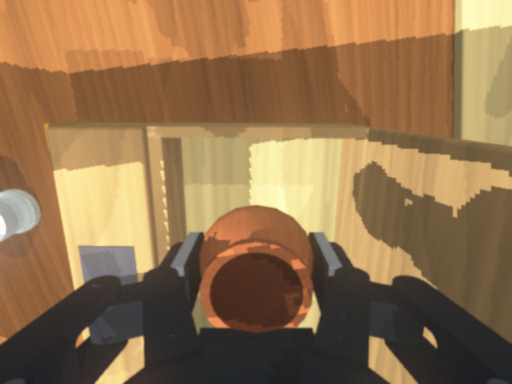

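The pot is held upright over the compartment, which spans about columns 180–365. I'll lower it in.

>>> {"api": "arm_command", "payload": {
  "targets": [
    {"slide":[0.2,0.3,3],"dr":[0,0,0],"gripper":4},
    {"slide":[0.2,0.3,6],"dr":[0,0,0],"gripper":4},
    {"slide":[0.2,0.3,9],"dr":[0,0,0],"gripper":4},
    {"slide":[0.2,0.3,11.5],"dr":[0,0,0],"gripper":4},
    {"slide":[0.2,0.3,13],"dr":[0,0,0],"gripper":4},
    {"slide":[0.2,0.3,13.7],"dr":[0,0,0],"gripper":4},
    {"slide":[0.2,0.3,13.8],"dr":[0,0,0],"gripper":4},
    {"slide":[0.2,0.3,13.8],"dr":[0,0,0],"gripper":4}
  ]
}}

```text
time: 16.9
position: [0.6202, 0.0282, 0.0171]
orientation: [0.763, 0.647, 0.001, 0.001]
wrist_force: [0.5, -0.2, -1.4]
gripper_width: 0.0517
finger_force: 32.1
```

>>> {"api": "arm_command", "payload": {
  "targets": [
    {"slide":[0,0,0.2],"dr":[0,0,0],"gripper":4},
    {"slide":[0,0,0.25],"dr":[0,0,0],"gripper":4},
    {"slide":[0,0,0.25],"dr":[0,0,0],"gripper":5.5},
    {"slide":[0,0,0.25],"dr":[0,0,0],"gripper":6.8},
    {"slide":[0,0,0.25],"dr":[0,0,0],"gripper":6.8},
    {"slide":[0,0,-3],"dr":[0,0,0],"gripper":6.8},
    {"slide":[0,0,-6],"dr":[0,0,0],"gripper":6.8},
    {"slide":[0,0,-10],"dr":[0,0,0],"gripper":6.8},
    {"slide":[0,0,-14],"dr":[0,0,0],"gripper":6.8},
    {"slide":[0,0,-18],"dr":[0,0,0],"gripper":6.8},
    {"slide":[0,0,-22],"dr":[0,0,0],"gripper":6.8}
  ]
}}

```text
time: 18.0
position: [0.619, 0.0277, 0.238]
orientation: [0.763, 0.647, 0.0, 0.0]
wrist_force: [0.5, -1.0, -0.4]
gripper_width: 0.0679
finger_force: 0.0
```

```bash
python3 - <<'E'
from h import *
st=r.read_state(); print(st['position'])
s=r.snapshot('top');
for x in pots(s): print('t',*x)
for b in r.landmark_of(s,'pot1'): print(b['confidence'],b['uv'],at(s,b['uv'],0))
print(go([.58,-.31,.25],-.165+np.pi/2))
E
```

```text
[0.61901871 0.02771733 0.23801704]
t 0.65 [ 0.4204 -0.4388] [112.  56.  86.]
t 0.56 [ 0.4542 -0.3232] [130.  66.  34.]
t 0.52 [ 0.3413 -0.3115] [52. 92. 82.]
t 0.5 [0.6161 0.0136] [143.  78.  43.]
0.71 [340.4, 244.1] [ 0.34761112 -0.3157687   0.        ]
0.65 [368.4, 224.1] [ 0.42786232 -0.42994407  0.        ]
0.64 [342.3, 185.9] [ 0.58158387 -0.32626646  0.        ]
0.5 [341.2, 219.2] [ 0.44696709 -0.32006783  0.        ]
0.47 [254.2, 173.9] [ 6.27742110e-01  3.06252698e-02 -2.22044605e-16]
(array([-34.  ,   1.38,  -0.92]), array([ 0.53, -0.07,  0.03]))
```

>>> {"api": "arm_command", "payload": {
  "targets": [
    {"slide":[-4,-2,-1],"dr":[0,0,0],"gripper":8.5},
    {"slide":[-8,-3,-1],"dr":[0,0,0],"gripper":8.5},
    {"slide":[-12.5,-3,-1],"dr":[0,0,0],"gripper":8.5},
    {"slide":[-17,-3,-1],"dr":[0,0,0],"gripper":8.5},
    {"slide":[-21.5,-3,-1],"dr":[0,0,0],"gripper":8.5},
    {"slide":[-26,-3,-1],"dr":[0,0,0],"gripper":8.5},
    {"slide":[-30,-3,-1],"dr":[0,0,0],"gripper":8.5},
    {"slide":[-33,-3,-1],"dr":[0,0,0],"gripper":8.5},
    {"slide":[-35.5,-3,-1],"dr":[0,0,0],"gripper":8.5},
    {"slide":[-35.5,-3,-1],"dr":[0,0,0],"gripper":8.5}
  ]
}}

```text
time: 19.15
position: [0.5298, -0.3203, 0.2442]
orientation: [0.764, 0.645, -0.001, -0.001]
wrist_force: [-0.4, -0.6, 0.2]
gripper_width: 0.0852
finger_force: 0.0
```

```bash
python3 - <<'E'
from h import *
st=r.read_state(); w=r.snapshot('wrist'); print(st['position'])
for x in pots(w,st): print('w',*x)
for b in r.landmark_of(w,'pot1'): print(b['confidence'],b['uv'],at(w,b['uv'],0,st))
print(go([.584,-.333,.004],-.165+np.pi/2))
E
```

```text
[ 0.52976831 -0.32026969  0.24415591]
w 0.85 [ 0.5894 -0.3341] [145.  84.  52.]
w 0.64 [ 0.3385 -0.3124] [ 79. 112. 102.]
w 0.62 [ 0.4541 -0.3237] [138.  81.  50.]
w 0.62 [ 0.4183 -0.439 ] [107.  58.  98.]
0.79 [303.4, 168.3] [ 0.58892744 -0.33623096  0.        ]
0.72 [202.8, 176.3] [ 0.45646891 -0.32475098  0.        ]
0.65 [117.4, 180.9] [ 0.34307587 -0.31193679  0.        ]
0.6 [193.3, 255.6] [ 0.41840434 -0.43549929  0.        ]
(array([-0.79,  5.57, 24.06]), array([-0.13, -0.11,  0.01]))
```

>>> {"api": "arm_command", "payload": {
  "targets": [
    {"slide":[-0.5,4,4],"dr":[0,0,0],"gripper":8.5},
    {"slide":[-0.9,6.1,8.5],"dr":[0,0,0],"gripper":8.5},
    {"slide":[-0.9,6.1,13],"dr":[0,0,0],"gripper":8.5},
    {"slide":[-0.9,6.1,17],"dr":[0,0,0],"gripper":8.5},
    {"slide":[-0.9,6.1,20.5],"dr":[0,0,0],"gripper":8.5},
    {"slide":[-0.9,6.1,22.5],"dr":[0,0,0],"gripper":8.5},
    {"slide":[-0.9,6.1,23.9],"dr":[0,0,0],"gripper":8.5},
    {"slide":[-0.9,6.1,23.9],"dr":[0,0,0],"gripper":8.5},
    {"slide":[-0.9,6.1,23.9],"dr":[0,0,0],"gripper":4},
    {"slide":[-0.9,6.1,23.9],"dr":[0,0,0],"gripper":4},
    {"slide":[-0.9,6.1,23.9],"dr":[0,0,0],"gripper":4},
    {"slide":[-0.9,6.1,23.9],"dr":[0,0,0],"gripper":4}
  ]
}}

```text
time: 20.5
position: [0.592, -0.3374, 0.0097]
orientation: [0.763, 0.647, 0.001, 0.002]
wrist_force: [0.4, 1.5, 6.2]
gripper_width: 0.052
finger_force: 31.9
```

>>> {"api": "arm_command", "payload": {
  "targets": [
    {"slide":[0,0,0],"dr":[0,0,0],"gripper":4},
    {"slide":[0,0,-2],"dr":[0,0,0],"gripper":4},
    {"slide":[0,0,-5],"dr":[0,0,0],"gripper":4},
    {"slide":[0,0,-9],"dr":[0,0,0],"gripper":4},
    {"slide":[0,0,-13],"dr":[0,0,0],"gripper":4},
    {"slide":[0,0,-15],"dr":[0,0,0],"gripper":4},
    {"slide":[0,0,-15],"dr":[0,0,0],"gripper":4},
    {"slide":[0,0,-15],"dr":[0,0,0],"gripper":4}
  ]
}}

```text
time: 21.3
position: [0.5898, -0.3363, 0.1568]
orientation: [0.763, 0.647, -0.0, -0.0]
wrist_force: [-0.3, -0.3, -1.9]
gripper_width: 0.0518
finger_force: 32.0
```

```bash
python3 - <<'E'
from h import *
st=r.read_state(); print(st['position'],st['gripper_width'],st['finger_force'])
print(go(W((.031,-.075,.155)),-.165+np.pi/2))
E
```

```text
[ 0.58978653 -0.33625966  0.15684808] 0.05181990143063609 31.965465121429588
(array([21.86, -3.1 ,  0.19]), array([-0.01, -0.  ,  0.02]))
```

>>> {"api": "arm_command", "payload": {
  "targets": [
    {"slide":[4,-0.6,0],"dr":[0,0,0],"gripper":4},
    {"slide":[8,-1.1,0],"dr":[0,0,0],"gripper":4},
    {"slide":[12,-1.7,0],"dr":[0,0,0],"gripper":4},
    {"slide":[16,-2.3,0],"dr":[0,0,0],"gripper":4},
    {"slide":[19.5,-2.8,0],"dr":[0,0,0],"gripper":4},
    {"slide":[21.8,-3.1,0],"dr":[0,0,0],"gripper":4},
    {"slide":[21.8,-3.1,2],"dr":[0,0,0],"gripper":4},
    {"slide":[21.8,-3.1,5],"dr":[0,0,0],"gripper":4},
    {"slide":[21.8,-3.1,8],"dr":[0,0,0],"gripper":4},
    {"slide":[21.8,-3.1,11],"dr":[0,0,0],"gripper":4},
    {"slide":[21.8,-3.1,13],"dr":[0,0,0],"gripper":4},
    {"slide":[21.8,-3.1,13],"dr":[0,0,0],"gripper":4}
  ]
}}

```text
time: 22.5
position: [0.5891, -0.1146, 0.0206]
orientation: [0.763, 0.647, -0.004, -0.006]
wrist_force: [-1.1, 0.0, -1.9]
gripper_width: 0.0514
finger_force: 32.0
```

>>> {"api": "arm_command", "payload": {
  "targets": [
    {"slide":[0,0,0.3],"dr":[0,0,0],"gripper":4},
    {"slide":[0,0,0.7],"dr":[0,0,0],"gripper":4},
    {"slide":[0,0,0.8],"dr":[0,0,0],"gripper":4},
    {"slide":[0,0,0.8],"dr":[0,0,0],"gripper":4},
    {"slide":[0,0,0.8],"dr":[0,0,0],"gripper":4}
  ]
}}

```text
time: 23.0
position: [0.596, -0.1164, 0.02]
orientation: [0.763, 0.647, 0.0, 0.001]
wrist_force: [0.6, 0.2, -1.1]
gripper_width: 0.052
finger_force: 32.0
```

>>> {"api": "arm_command", "payload": {
  "targets": [
    {"slide":[0,0,0.2],"dr":[0,0,0],"gripper":4},
    {"slide":[0,0,0.3],"dr":[0,0,0],"gripper":4},
    {"slide":[0,0,0.3],"dr":[0,0,0],"gripper":4},
    {"slide":[0,0,0.3],"dr":[0,0,0],"gripper":4}
  ]
}}

```text
time: 23.4
position: [0.5961, -0.1164, 0.0177]
orientation: [0.763, 0.647, 0.0, 0.0]
wrist_force: [-1.2, 0.7, 5.9]
gripper_width: 0.0518
finger_force: 32.5
```

>>> {"api": "arm_command", "payload": {
  "targets": [
    {"slide":[0,0,0],"dr":[0,0,0],"gripper":5.5},
    {"slide":[0,0,0],"dr":[0,0,0],"gripper":6.8},
    {"slide":[0,0,0],"dr":[0,0,0],"gripper":6.8},
    {"slide":[0,0,-3],"dr":[0,0,0],"gripper":6.8},
    {"slide":[0,0,-6],"dr":[0,0,0],"gripper":6.8},
    {"slide":[0,0,-10],"dr":[0,0,0],"gripper":6.8},
    {"slide":[0,0,-14],"dr":[0,0,0],"gripper":6.8},
    {"slide":[-4,-2,-17],"dr":[0,0,0],"gripper":6.8},
    {"slide":[-8,-4,-20],"dr":[0,0,0],"gripper":8},
    {"slide":[-12,-6,-20],"dr":[0,0,0],"gripper":8.5},
    {"slide":[-16,-8,-20],"dr":[0,0,0],"gripper":8.5},
    {"slide":[-20,-9,-20],"dr":[0,0,0],"gripper":8.5}
  ]
}}

```text
time: 24.6
position: [0.4719, -0.2999, 0.2166]
orientation: [0.763, 0.647, -0.0, 0.0]
wrist_force: [0.8, -0.1, 0.0]
gripper_width: 0.0849
finger_force: 0.0
```

>>> {"api": "arm_command", "payload": {
  "targets": [
    {"slide":[0,0,0],"dr":[0,0,0],"gripper":8.5},
    {"slide":[0,0,0],"dr":[0,0,0],"gripper":8.5}
  ]
}}

```text
time: 24.8
position: [0.4733, -0.2993, 0.2159]
orientation: [0.764, 0.646, 0.0, -0.0]
wrist_force: [0.2, 0.2, -1.0]
gripper_width: 0.085
finger_force: 0.0
```

```bash
python3 - <<'E'
from h import *
st=r.read_state(); w=r.snapshot('wrist'); save(w,'j.png'); print(st['position'])
for x in pots(w,st): print('w',*x)
L=[(b['confidence'],at(w,b['uv'],0,st)) for b in r.landmark_of(w,'pot1')]
print(L)
print(go([.4545,-.324,.004],-.165+np.pi/2))
E
```

```text
[ 0.47325511 -0.29933822  0.21592964]
w 0.94 [ 0.455  -0.3239] [138.  80.  49.]
w 0.85 [ 0.3386 -0.3129] [ 75. 107.  97.]
w 0.66 [ 0.4191 -0.4395] [106.  58.  99.]
[(0.85, array([ 0.42326086, -0.43904231,  0.        ])), (0.64, array([ 0.34221076, -0.31135281,  0.        ]))]
(array([-2.94, -1.51, 21.18]), array([-0.03, -0.05,  0.1 ]))
```

View pics/j.png

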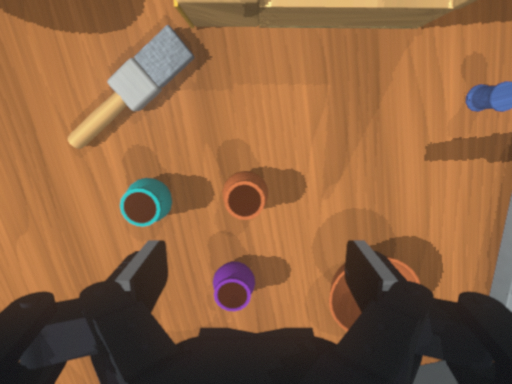

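The last brown pot is at (244,196). Turquoise (147,202) and purple (234,286) leave enough room for the fingers.

>>> {"api": "arm_command", "payload": {
  "targets": [
    {"slide":[-1.5,-1,4],"dr":[0,0,0],"gripper":8.5},
    {"slide":[-2.9,-1.5,8],"dr":[0,0,0],"gripper":8.5},
    {"slide":[-2.9,-1.5,12],"dr":[0,0,0],"gripper":8.5},
    {"slide":[-2.9,-1.5,16],"dr":[0,0,0],"gripper":8.5},
    {"slide":[-2.9,-1.5,19],"dr":[0,0,0],"gripper":8.5},
    {"slide":[-2.9,-1.5,20.7],"dr":[0,0,0],"gripper":8.5},
    {"slide":[-2.9,-1.5,21.2],"dr":[0,0,0],"gripper":8.5},
    {"slide":[-2.9,-1.5,21.2],"dr":[0,0,0],"gripper":8.5},
    {"slide":[-2.9,-1.5,21.2],"dr":[0,0,0],"gripper":4},
    {"slide":[-2.9,-1.5,21.2],"dr":[0,0,0],"gripper":4},
    {"slide":[-2.9,-1.5,21.2],"dr":[0,0,0],"gripper":4},
    {"slide":[-2.9,-1.5,21.2],"dr":[0,0,0],"gripper":4}
  ]
}}

```text
time: 26.15
position: [0.4556, -0.3257, 0.006]
orientation: [0.763, 0.647, 0.0, 0.001]
wrist_force: [0.9, 1.5, 5.5]
gripper_width: 0.0517
finger_force: 31.3
```

>>> {"api": "arm_command", "payload": {
  "targets": [
    {"slide":[0,0,0],"dr":[0,0,0],"gripper":4},
    {"slide":[0,0,-2],"dr":[0,0,0],"gripper":4},
    {"slide":[0,0,-5],"dr":[0,0,0],"gripper":4},
    {"slide":[0,0,-9],"dr":[0,0,0],"gripper":4},
    {"slide":[0,0,-13],"dr":[0,0,0],"gripper":4},
    {"slide":[0,0,-16],"dr":[0,0,0],"gripper":4},
    {"slide":[0,0,-16],"dr":[0,0,0],"gripper":4},
    {"slide":[0,0,-16],"dr":[0,0,0],"gripper":4}
  ]
}}

```text
time: 26.95
position: [0.4543, -0.3252, 0.1649]
orientation: [0.763, 0.647, 0.0, 0.001]
wrist_force: [0.5, 0.0, -1.3]
gripper_width: 0.0519
finger_force: 32.1
```

```bash
python3 - <<'E'
from h import *
st=r.read_state(); print(st['position'],st['gripper_width'],st['finger_force'])
print(go(W((.031,-.003,.165)),-.165+np.pi/2))
E
```

```text
[ 0.45433577 -0.32520338  0.16487612] 0.051855188994858865 32.11487734573893
(array([ 3.019e+01,  1.045e+01, -3.000e-02]), array([0.09, 0.05, 0.02]))
```

>>> {"api": "arm_command", "payload": {
  "targets": [
    {"slide":[4,1.4,0],"dr":[0,0,0],"gripper":4},
    {"slide":[8,2.8,0],"dr":[0,0,0],"gripper":4},
    {"slide":[12,4.2,0],"dr":[0,0,0],"gripper":4},
    {"slide":[16,5.6,0],"dr":[0,0,0],"gripper":4},
    {"slide":[20,7,0],"dr":[0,0,0],"gripper":4},
    {"slide":[24,8.4,0],"dr":[0,0,0],"gripper":4},
    {"slide":[27.5,9.6,0],"dr":[0,0,0],"gripper":4},
    {"slide":[29.5,10.2,0],"dr":[0,0,0],"gripper":4},
    {"slide":[30.2,10.4,0],"dr":[0,0,0],"gripper":4},
    {"slide":[30.2,10.4,0],"dr":[0,0,0],"gripper":4}
  ]
}}

```text
time: 27.95
position: [0.605, -0.0433, 0.1619]
orientation: [0.762, 0.647, -0.001, -0.001]
wrist_force: [-0.2, -0.0, -1.0]
gripper_width: 0.0521
finger_force: 32.1
```

```bash
python3 - <<'E'
from h import *
s=r.snapshot('top')
for x in pots(s): print('t',*x)
print(go(W((.031,-.003,.015)),-.165+np.pi/2))
E
```

```text
t 0.71 [ 0.4201 -0.4384] [112.  56.  86.]
t 0.65 [0.6223 0.0406] [118.  64.  36.]
t 0.56 [ 0.6    -0.1031] [124.  63.  34.]
(array([ 0.08,  0.23, 14.77]), array([-0.17,  0.05,  0.  ]))
```

>>> {"api": "arm_command", "payload": {
  "targets": [
    {"slide":[0,0.1,3],"dr":[0,0,0],"gripper":4},
    {"slide":[0,0.1,6],"dr":[0,0,0],"gripper":4},
    {"slide":[0,0.1,9],"dr":[0,0,0],"gripper":4},
    {"slide":[0,0.1,12],"dr":[0,0,0],"gripper":4},
    {"slide":[0,0.1,14],"dr":[0,0,0],"gripper":4},
    {"slide":[0,0.1,14.5],"dr":[0,0,0],"gripper":4},
    {"slide":[0,0.1,14.7],"dr":[0,0,0],"gripper":4},
    {"slide":[0,0.1,14.8],"dr":[0,0,0],"gripper":4},
    {"slide":[0,0.1,14.8],"dr":[0,0,0],"gripper":4}
  ]
}}

```text
time: 28.95
position: [0.6085, -0.0448, 0.0176]
orientation: [0.763, 0.646, 0.001, 0.001]
wrist_force: [1.1, -0.2, -0.8]
gripper_width: 0.0521
finger_force: 32.1
```

>>> {"api": "arm_command", "payload": {
  "targets": [
    {"slide":[0,0,0.2],"dr":[0,0,0],"gripper":4},
    {"slide":[0,0,0.2],"dr":[0,0,0],"gripper":4},
    {"slide":[0,0,0.2],"dr":[0,0,0],"gripper":4},
    {"slide":[0,0,0.2],"dr":[0,0,0],"gripper":5.5},
    {"slide":[0,0,0.2],"dr":[0,0,0],"gripper":6.8},
    {"slide":[0,0,0.2],"dr":[0,0,0],"gripper":6.8},
    {"slide":[0,0,-3],"dr":[0,0,0],"gripper":6.8},
    {"slide":[0,0,-6],"dr":[0,0,0],"gripper":6.8},
    {"slide":[0,0,-10],"dr":[0,0,0],"gripper":6.8},
    {"slide":[0,0,-14],"dr":[0,0,0],"gripper":6.8},
    {"slide":[0,0,-19],"dr":[0,0,0],"gripper":6.8},
    {"slide":[0,0,-24],"dr":[0,0,0],"gripper":6.8}
  ]
}}

```text
time: 30.15
position: [0.6066, -0.0441, 0.2576]
orientation: [0.763, 0.647, -0.0, -0.0]
wrist_force: [0.3, 0.2, -0.3]
gripper_width: 0.0679
finger_force: 0.0
```

>>> {"api": "arm_command", "payload": {
  "targets": [
    {"slide":[0,-4,-4],"dr":[0,0,8],"gripper":6},
    {"slide":[0,-8,-8],"dr":[0,0,16],"gripper":6},
    {"slide":[0,-10,-9],"dr":[0,0,24],"gripper":6},
    {"slide":[0,-10,-9],"dr":[0,0,32],"gripper":6},
    {"slide":[0,-10,-9],"dr":[0,0,40],"gripper":6},
    {"slide":[0,-10,-9],"dr":[0,0,48],"gripper":6},
    {"slide":[0,-10,-9],"dr":[0,0,56],"gripper":6},
    {"slide":[0,-10,-9],"dr":[0,0,64],"gripper":6},
    {"slide":[0,-10,-9],"dr":[0,0,72],"gripper":6},
    {"slide":[0,-10,-9],"dr":[0,0,80],"gripper":6},
    {"slide":[0,-10,-9],"dr":[0,0,90],"gripper":6},
    {"slide":[0,-10,-9],"dr":[0,0,90],"gripper":6}
  ]
}}

```text
time: 31.35
position: [0.5085, -0.0278, 0.3462]
orientation: [0.997, -0.083, 0.0, 0.0]
wrist_force: [-0.0, 0.5, -0.3]
gripper_width: 0.0601
finger_force: 0.0
```

```bash
python3 - <<'E'
from h import *
st=r.read_state(); w=r.snapshot('wrist'); save(w,'k.png'); s=r.snapshot('top'); t=r.snapshot('scene')
print(st['position'],R.from_quat(st['orientation']).as_euler('xyz')[2])
for c,ss in ((w,st),(s,None),(t,None)):
    for b in r.landmark_of(c,'lid_knob')[:2]: print('knob',b['uv'],b['confidence'],np.round(at(c,b['uv'],.205,ss),4))
print(W((.15,.075,.208)),proj(t,W((.153,.075,.206))))
E
```

```text
[ 0.50848163 -0.02783388  0.34617498] -0.1655430968927336
knob [258.0, 137.4] 0.97 [0.7264 0.0159 0.205 ]
knob [344.0, 188.3] 0.86 [0.7389 0.0146 0.205 ]
[0.73708168 0.01284353 0.208     ] [344.02465462 188.79588314]
```

View pics/k.png

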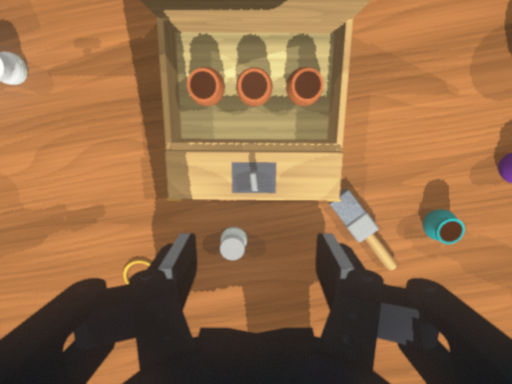

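All three pots stand upright in the case at (206,86), (254,86) and (305,86). Next I'll take the knob again.

```bash
python3 - <<'E'
from h import *
print(go([.744,.012,.320],-.165),go([.744,.012,.193],-.165))
E
```

```text
(array([22.58, -7.76,  2.61]), array([ 0. , -0. ,  0.1])) (array([22.58, -7.76, 15.31]), array([ 0. , -0. ,  0.1]))
```

>>> {"api": "arm_command", "payload": {
  "targets": [
    {"slide":[4.5,-1.5,1],"dr":[0,0,0],"gripper":6},
    {"slide":[9,-3,2],"dr":[0,0,0],"gripper":6},
    {"slide":[13.5,-4.5,2.6],"dr":[0,0,0],"gripper":6},
    {"slide":[18,-6.2,2.6],"dr":[0,0,0],"gripper":6},
    {"slide":[21,-7.2,2.6],"dr":[0,0,0],"gripper":6},
    {"slide":[22.6,-7.8,2.6],"dr":[0,0,0],"gripper":6},
    {"slide":[22.6,-7.8,2.6],"dr":[0,0,0],"gripper":6},
    {"slide":[22.6,-7.8,6],"dr":[0,0,0],"gripper":6},
    {"slide":[22.6,-7.8,10],"dr":[0,0,0],"gripper":6},
    {"slide":[22.6,-7.8,13],"dr":[0,0,0],"gripper":6},
    {"slide":[22.6,-7.8,15.3],"dr":[0,0,0],"gripper":6},
    {"slide":[22.6,-7.8,15.3],"dr":[0,0,0],"gripper":6}
  ]
}}

```text
time: 32.85
position: [0.74, 0.0119, 0.1878]
orientation: [0.997, -0.082, -0.005, 0.0]
wrist_force: [-0.3, -1.4, 0.1]
gripper_width: 0.06
finger_force: 0.0
```

>>> {"api": "arm_command", "payload": {
  "targets": [
    {"slide":[0,0,0],"dr":[0,0,0],"gripper":6},
    {"slide":[0,0,0],"dr":[0,0,0],"gripper":2},
    {"slide":[0,0,0],"dr":[0,0,0],"gripper":2},
    {"slide":[0,0,0],"dr":[0,0,0],"gripper":2},
    {"slide":[0,0,0],"dr":[0,0,0],"gripper":2},
    {"slide":[0,0,0],"dr":[0,0,0],"gripper":2}
  ],
  "newtons": 40
}}

```text
time: 33.45
position: [0.7458, 0.0103, 0.1966]
orientation: [0.997, -0.082, 0.002, 0.001]
wrist_force: [-1.1, -4.1, 5.2]
gripper_width: 0.0308
finger_force: 41.1
```

```bash
python3 - <<'E'
from h import *
st=r.read_state(); print(st['position'])
h=W((.11,.075,.068)); 
d=st['position']-h; c,s=np.cos(X[2]),np.sin(X[2]); l=np.array([c*d[0]+s*d[1],d[2]+.015]); print(l)
th=np.arctan2(l[1],-l[0])-np.arctan2(4,14); print(th,np.hypot(*l))
rr=np.hypot(14,4); f=lambda a:np.array([-14*np.cos(a)+4*np.sin(a),4*np.cos(a)+14*np.sin(a)])
for a in np.linspace(th,0,17)[1:]: print(round(a,2),np.round((f(a)-f(th))*[1,-1],1))
E
```

```text
[0.74575136 0.01033414 0.19662738]
[0.0489641  0.14362738]
1.6210512358503042 0.15174421781245867
1.52 [-1.4 -0.4]
1.42 [-2.9 -0.7]
1.32 [-4.3 -0.8]
1.22 [-5.8 -0.7]
1.11 [-7.3 -0.5]
1.01 [-8.7 -0.2]
0.91 [-10.1   0.3]
0.81 [-11.4   0.9]
0.71 [-12.7   1.6]
0.61 [-13.9   2.5]
0.51 [-15.    3.5]
0.41 [-16.    4.6]
0.3 [-16.9   5.8]
0.2 [-17.6   7. ]
0.1 [-18.2   8.4]
0.0 [-18.7   9.8]
```

>>> {"api": "arm_command", "payload": {
  "targets": [
    {"slide":[-1.4,0,-0.4],"dr":[0,0,0],"gripper":2},
    {"slide":[-2.9,0,-0.7],"dr":[0,0,0],"gripper":2},
    {"slide":[-4.3,0,-0.8],"dr":[0,0,0],"gripper":2},
    {"slide":[-5.8,0,-0.7],"dr":[0,0,0],"gripper":2},
    {"slide":[-7.3,0,-0.5],"dr":[0,0,0],"gripper":2},
    {"slide":[-8.7,0,-0.2],"dr":[0,0,0],"gripper":2},
    {"slide":[-10.1,0,0.3],"dr":[0,0,0],"gripper":2},
    {"slide":[-10.1,0,0.3],"dr":[0,0,0],"gripper":2}
  ]
}}

```text
time: 34.25
position: [0.645, 0.0278, 0.1932]
orientation: [0.997, -0.082, 0.002, 0.001]
wrist_force: [-3.6, -2.6, 7.0]
gripper_width: 0.0306
finger_force: 42.5
```

>>> {"api": "arm_command", "payload": {
  "targets": [
    {"slide":[-1.3,0,0.6],"dr":[0,0,0],"gripper":2},
    {"slide":[-2.6,0,1.3],"dr":[0,0,0],"gripper":2},
    {"slide":[-3.8,0,2.2],"dr":[0,0,0],"gripper":2},
    {"slide":[-4.9,0,3.2],"dr":[0,0,0],"gripper":2},
    {"slide":[-5.9,0,4.3],"dr":[0,0,0],"gripper":2},
    {"slide":[-6.8,0,5.5],"dr":[0,0,0],"gripper":2},
    {"slide":[-7.5,0,6.7],"dr":[0,0,0],"gripper":2},
    {"slide":[-8.1,0,8.1],"dr":[0,0,0],"gripper":2},
    {"slide":[-8.6,0,9.5],"dr":[0,0,0],"gripper":2},
    {"slide":[-8.7,0,9.9],"dr":[0,0,0],"gripper":2},
    {"slide":[-8.7,0,9.9],"dr":[0,0,0],"gripper":2}
  ]
}}

```text
time: 35.35
position: [0.5578, 0.043, 0.0934]
orientation: [0.997, -0.082, -0.002, -0.0]
wrist_force: [-8.7, -1.2, 13.6]
gripper_width: 0.031
finger_force: 47.9
```

>>> {"api": "arm_command", "payload": {
  "targets": [
    {"slide":[0,0,0.3],"dr":[0,0,0],"gripper":2},
    {"slide":[0,0,0.5],"dr":[0,0,0],"gripper":2},
    {"slide":[0,0,0.5],"dr":[0,0,0],"gripper":2}
  ]
}}

```text
time: 35.65
position: [0.5581, 0.043, 0.0928]
orientation: [0.997, -0.082, -0.002, 0.0]
wrist_force: [-17.5, -2.0, 36.9]
gripper_width: 0.0309
finger_force: 50.7
```

The lid is on its stop: 23 N more moved it only 0.6 mm. I'll release and look at the hasp.

>>> {"api": "arm_command", "payload": {
  "targets": [
    {"slide":[0,0,-0.5],"dr":[0,0,0],"gripper":2},
    {"slide":[0,0,-0.5],"dr":[0,0,0],"gripper":5.5},
    {"slide":[0,0,-0.5],"dr":[0,0,0],"gripper":5.5},
    {"slide":[0,0,-0.5],"dr":[0,0,0],"gripper":5.5},
    {"slide":[0,0,-4],"dr":[0,0,0],"gripper":5.5},
    {"slide":[0,0,-9],"dr":[0,0,0],"gripper":5.5},
    {"slide":[-1,4,-13],"dr":[0,0,0],"gripper":5.5},
    {"slide":[-2,7.5,-17],"dr":[0,0,0],"gripper":5.5},
    {"slide":[-2,7.5,-17],"dr":[0,0,0],"gripper":5.5},
    {"slide":[-2,7.5,-17],"dr":[0,0,0],"gripper":5.5}
  ]
}}

```text
time: 36.65
position: [0.528, -0.0287, 0.2578]
orientation: [0.997, -0.083, 0.002, -0.0]
wrist_force: [0.1, 0.1, -0.4]
gripper_width: 0.0547
finger_force: 0.0
```

```bash
python3 - <<'E'
from h import *
st=r.read_state(); w=r.snapshot('wrist'); t=r.snapshot('scene'); print(st['position'])
g=cv2.cvtColor(w['frame'],cv2.COLOR_RGB2BGR); cv2.imwrite('pics/l.png',g)
for c,ss in ((w,st),(t,None)):
    for b in r.landmark_of(c,'hasp_bar')[:2]: print(b['uv'],b['confidence'],at(c,b['uv'],.124,ss))
    for a in (2.4,2.55,2.7): print(a,proj(c,W((-.044-.099*np.cos(a),0,.082+.099*np.sin(a))),ss))
E
```

```text
[ 0.52801908 -0.02868595  0.25777441]
[255.2, 75.4] 0.92 [ 0.62330962 -0.04382984  0.124     ]
2.4 [255.65919563  95.83242258]
2.55 [255.66401993  84.9755209 ]
2.7 [255.67310313  77.29820574]
[289.0, 203.9] 0.85 [ 0.62341157 -0.04474808  0.124     ]
2.4 [284.31326169 193.76034485]
2.55 [286.74557068 198.60804165]
2.7 [288.60361394 203.33980705]
```

View pics/l.png

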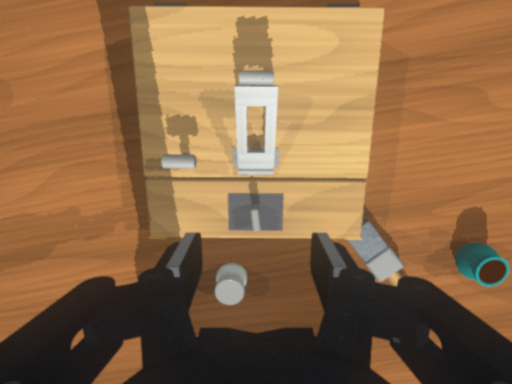

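```bash
python3 - <<'E'
from h import *
print(go([.6274,-.045,.115],-.165))
f=lambda a:np.array([-9.9*np.cos(a),9.9*np.sin(a)])
for a in np.linspace(2.7,0.2,17)[1:]: print(round(a,2),np.round((f(a)-f(2.7))*[1,-1],1))
E
```

```text
(array([10.38,  0.15, 13.81]), array([-0.03,  0.25,  0.07]))
2.54 [-0.8 -1.3]
2.39 [-1.7 -2.5]
2.23 [-2.9 -3.6]
2.08 [-4.2 -4.4]
1.92 [-5.6 -5.1]
1.76 [-7.1 -5.5]
1.61 [-8.6 -5.7]
1.45 [-10.1  -5.6]
1.29 [-11.7  -5.3]
1.14 [-13.1  -4.8]
0.98 [-14.5  -4. ]
0.83 [-15.7  -3. ]
0.67 [-16.7  -1.9]
0.51 [-17.6  -0.6]
0.36 [-18.2   0.8]
0.2 [-18.7   2.3]
```

>>> {"api": "arm_command", "payload": {
  "targets": [
    {"slide":[4,0.1,2],"dr":[0,0,0],"gripper":5.5},
    {"slide":[8,0.1,4],"dr":[0,0,0],"gripper":5.5},
    {"slide":[10.4,0.1,7],"dr":[0,0,0],"gripper":5.5},
    {"slide":[10.4,0.1,10],"dr":[0,0,0],"gripper":5.5},
    {"slide":[10.4,0.1,12.5],"dr":[0,0,0],"gripper":5.5},
    {"slide":[10.4,0.1,13.8],"dr":[0,0,0],"gripper":5.5},
    {"slide":[10.4,0.1,13.8],"dr":[0,0,0],"gripper":5.5},
    {"slide":[10.4,0.1,13.8],"dr":[0,0,0],"gripper":2},
    {"slide":[10.4,0.1,13.8],"dr":[0,0,0],"gripper":2},
    {"slide":[10.4,0.1,13.8],"dr":[0,0,0],"gripper":2},
    {"slide":[10.4,0.1,13.8],"dr":[0,0,0],"gripper":2},
    {"slide":[10.4,0.1,13.8],"dr":[0,0,0],"gripper":2}
  ],
  "newtons": 25
}}

```text
time: 38.05
position: [0.6306, -0.0459, 0.1198]
orientation: [0.997, -0.082, 0.002, -0.0]
wrist_force: [0.7, 1.0, 2.7]
gripper_width: 0.029
finger_force: 26.7
```

>>> {"api": "arm_command", "payload": {
  "targets": [
    {"slide":[-0.4,0,-0.7],"dr":[0,0,0],"gripper":2},
    {"slide":[-0.8,0,-1.3],"dr":[0,0,0],"gripper":2},
    {"slide":[-1.7,0,-2.5],"dr":[0,0,0],"gripper":2},
    {"slide":[-2.9,0,-3.6],"dr":[0,0,0],"gripper":2},
    {"slide":[-4.2,0,-4.4],"dr":[0,0,0],"gripper":2},
    {"slide":[-5.6,0,-5.1],"dr":[0,0,0],"gripper":2},
    {"slide":[-7.1,0,-5.5],"dr":[0,0,0],"gripper":2},
    {"slide":[-8.6,0,-5.7],"dr":[0,0,0],"gripper":2},
    {"slide":[-8.6,0,-5.7],"dr":[0,0,0],"gripper":2}
  ]
}}

```text
time: 38.95
position: [0.5442, -0.031, 0.1773]
orientation: [0.997, -0.082, 0.001, -0.001]
wrist_force: [1.3, 2.6, 4.5]
gripper_width: 0.0289
finger_force: 28.1
```

>>> {"api": "arm_command", "payload": {
  "targets": [
    {"slide":[-1.5,0,0.1],"dr":[0,0,0],"gripper":2},
    {"slide":[-3.1,0,0.4],"dr":[0,0,0],"gripper":2},
    {"slide":[-4.5,0,0.9],"dr":[0,0,0],"gripper":2},
    {"slide":[-5.9,0,1.7],"dr":[0,0,0],"gripper":2},
    {"slide":[-7.1,0,2.7],"dr":[0,0,0],"gripper":2},
    {"slide":[-8.1,0,3.8],"dr":[0,0,0],"gripper":2},
    {"slide":[-9.0,0,5.1],"dr":[0,0,0],"gripper":2},
    {"slide":[-9.6,0,6.5],"dr":[0,0,0],"gripper":2},
    {"slide":[-10.0,0,7.6],"dr":[0,0,0],"gripper":2},
    {"slide":[-10.0,0,7.6],"dr":[0,0,0],"gripper":2}
  ]
}}

```text
time: 39.95
position: [0.4359, -0.0125, 0.0954]
orientation: [0.997, -0.083, -0.011, -0.002]
wrist_force: [-10.5, 8.7, 2.7]
gripper_width: 0.0287
finger_force: 28.9
```

>>> {"api": "arm_command", "payload": {
  "targets": [
    {"slide":[-0.3,0,0.6],"dr":[0,0,0],"gripper":2},
    {"slide":[-0.3,0,1.2],"dr":[0,0,0],"gripper":2},
    {"slide":[-0.3,0,1.7],"dr":[0,0,0],"gripper":2},
    {"slide":[-0.3,0,1.7],"dr":[0,0,0],"gripper":2}
  ]
}}

```text
time: 40.35
position: [0.435, -0.0124, 0.081]
orientation: [0.997, -0.083, -0.01, -0.002]
wrist_force: [-11.9, 8.8, 13.7]
gripper_width: 0.0289
finger_force: 33.5
```

>>> {"api": "arm_command", "payload": {
  "targets": [
    {"slide":[-0.3,0,1.7],"dr":[0,0,0],"gripper":5.5},
    {"slide":[-0.3,0,1.7],"dr":[0,0,0],"gripper":5.5},
    {"slide":[-0.3,0,0],"dr":[0,0,0],"gripper":5.5},
    {"slide":[-0.3,0,-4],"dr":[0,0,0],"gripper":5.5},
    {"slide":[0,0,-8],"dr":[0,0,0],"gripper":5.5},
    {"slide":[2,0,-10],"dr":[0,0,0],"gripper":0},
    {"slide":[4,0,-10],"dr":[0,0,0],"gripper":0},
    {"slide":[4,0,-10],"dr":[0,0,0],"gripper":0},
    {"slide":[4,0,-10],"dr":[0,0,0],"gripper":0},
    {"slide":[4,0,-10],"dr":[0,0,0],"gripper":0}
  ]
}}

```text
time: 41.35
position: [0.4805, -0.0214, 0.1811]
orientation: [0.997, -0.082, -0.002, 0.0]
wrist_force: [-0.3, 0.7, -1.4]
gripper_width: 0.0001
finger_force: 0.0
```

```bash
python3 - <<'E'
from h import *
st=r.read_state(); w=r.snapshot('wrist'); t=r.snapshot('scene'); print(st['position'],st['gripper_width'],R.from_quat(st['orientation']).as_euler('xyz'))
g=cv2.cvtColor(w['frame'],cv2.COLOR_RGB2BGR); g2=cv2.cvtColor(t['frame'],cv2.COLOR_RGB2BGR)[150:240,200:350]
a=cv2.resize(g,(400,300)); b=cv2.resize(g2,(500,300),interpolation=cv2.INTER_CUBIC)
cv2.imwrite('pics/m.png',np.vstack([cv2.copyMakeBorder(a,0,0,0,100,0),b]))
for c,ss in ((w,st),(t,None)):
    for b in r.landmark_of(c,'hasp_bar')[:1]: print(b['uv'],b['confidence'],at(c,b['uv'],.082,ss))
    for a in (0,.1,.2): print(a,proj(c,W((-.044-.099*np.cos(a),0,.082+.099*np.sin(a))),ss))
print(go(W((-.141,0,.12)),-.165))
E
```

```text
[ 0.48047639 -0.0213905   0.18109311] 0.00013096158079926274 [ 3.1412416   0.00351784 -0.16458534]
[416.4, 259.8] 0.45 [ 0.39485767 -0.15326998  0.082     ]
0 [254.89222545 242.03924481]
0.1 [254.86075573 246.47411031]
0.2 [254.82735181 250.10514686]
[236.1, 173.2] 0.83 [ 0.42089397 -0.00481225  0.082     ]
0 [238.55454517 177.09151515]
0.1 [238.57049756 174.80168335]
0.2 [238.83078699 172.68698097]
(array([-4.42, -0.08,  6.16]), array([0.01, 0.09, 0.03]))
```

View pics/m.png

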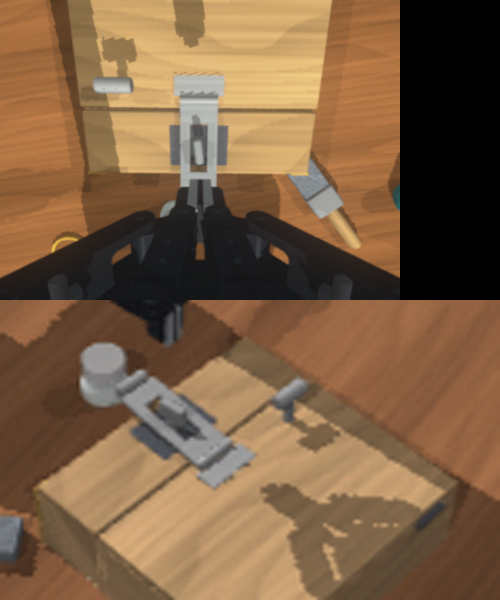

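The hasp is still about 0.15 rad up, so I'll press its bar down with closed fingers.

>>> {"api": "arm_command", "payload": {
  "targets": [
    {"slide":[-3,0,1],"dr":[0,0,0],"gripper":0},
    {"slide":[-4.4,0,4],"dr":[0,0,0],"gripper":0},
    {"slide":[-4.4,0,6],"dr":[0,0,0],"gripper":0},
    {"slide":[-4.4,0,7.2],"dr":[0,0,0],"gripper":0},
    {"slide":[-4.4,0,8.2],"dr":[0,0,0],"gripper":0},
    {"slide":[-4.4,0,9],"dr":[0,0,0],"gripper":0},
    {"slide":[-4.4,0,9.4],"dr":[0,0,0],"gripper":0},
    {"slide":[-4.4,0,9.6],"dr":[0,0,0],"gripper":0},
    {"slide":[-4.4,0,9.6],"dr":[0,0,0],"gripper":0}
  ]
}}

```text
time: 42.45
position: [0.4394, -0.0143, 0.0873]
orientation: [0.997, -0.082, -0.0, 0.0]
wrist_force: [-3.9, 0.1, 7.6]
gripper_width: -0.0003
finger_force: 3.7
```

>>> {"api": "arm_command", "payload": {
  "targets": [
    {"slide":[0,0,-2],"dr":[0,0,0],"gripper":0},
    {"slide":[0,0,-6],"dr":[0,0,0],"gripper":3},
    {"slide":[2,0,-10],"dr":[0,0,0],"gripper":4},
    {"slide":[2,0,-10],"dr":[0,0,0],"gripper":4},
    {"slide":[2,0,-10],"dr":[0,0,0],"gripper":4},
    {"slide":[2,0,-10],"dr":[0,0,0],"gripper":4}
  ]
}}

```text
time: 43.05
position: [0.4576, -0.0174, 0.1853]
orientation: [0.997, -0.082, -0.001, -0.0]
wrist_force: [-0.0, 0.1, -0.1]
gripper_width: 0.0399
finger_force: 0.0
```

```bash
python3 - <<'E'
from h import *
st=r.read_state(); w=r.snapshot('wrist'); print(st['position'])
t=r.snapshot('scene')
g=cv2.cvtColor(w['frame'],cv2.COLOR_RGB2BGR)
cv2.imwrite('pics/n.png',cv2.resize(g[140:260,190:320],None,fx=4.5,fy=4.5,interpolation=cv2.INTER_CUBIC))
u=proj(w,W((-.092,0,.106)),st); print(u,(u-[190,140])*4.5, (proj(w,W((-.143,0,.082)),st)-[190,140])*4.5)
print(go(W((-.092,0,.09)),-.165))
for b in r.landmark_of(t,'hasp_bar')[:1]: print(b['uv'],b['confidence'])
E
```

```text
[ 0.45764996 -0.01740648  0.18528794]
[255.1162438  162.69823147] [293.02309709 102.14204163] [293.18700305 341.18623469]
(array([ 2.96, -0.08,  9.44]), array([0.01, 0.2 , 0.03]))
[237.6, 177.8] 0.52
```

View pics/n.png

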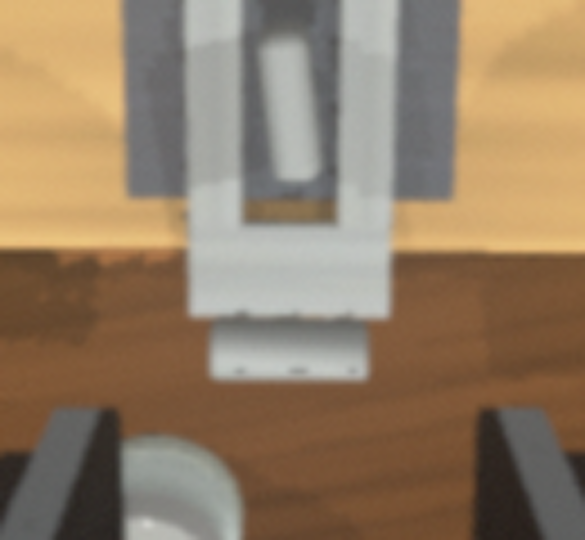

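The hasp is flat. The turnbutton is centred as predicted, about 6° off line. I'll grip and turn it.

>>> {"api": "arm_command", "payload": {
  "targets": [
    {"slide":[2,0,2],"dr":[0,0,-6],"gripper":4},
    {"slide":[2.9,-0.1,4],"dr":[0,0,-6],"gripper":4},
    {"slide":[2.9,-0.1,6],"dr":[0,0,-6],"gripper":4},
    {"slide":[2.9,-0.1,8],"dr":[0,0,-6],"gripper":4},
    {"slide":[2.9,-0.1,9.2],"dr":[0,0,-6],"gripper":4},
    {"slide":[2.9,-0.1,9.2],"dr":[0,0,-6],"gripper":4},
    {"slide":[2.9,-0.1,9.2],"dr":[0,0,-6],"gripper":0.5},
    {"slide":[2.9,-0.1,9.2],"dr":[0,0,-6],"gripper":0.5},
    {"slide":[2.9,-0.1,9.2],"dr":[0,0,-6],"gripper":0.5},
    {"slide":[2.9,-0.1,9.2],"dr":[0,0,-6],"gripper":0.5},
    {"slide":[2.9,-0.1,9.2],"dr":[0,0,-6],"gripper":0.5}
  ]
}}

```text
time: 44.3
position: [0.4884, -0.021, 0.0952]
orientation: [1.0, -0.03, 0.001, -0.0]
wrist_force: [0.6, 2.5, 4.3]
gripper_width: 0.0084
finger_force: 28.5
```

>>> {"api": "arm_command", "payload": {
  "targets": [
    {"slide":[0,0,0],"dr":[0,0,-8],"gripper":0.5},
    {"slide":[0,0,0],"dr":[0,0,-16],"gripper":0.5},
    {"slide":[0,0,0],"dr":[0,0,-24],"gripper":0.5},
    {"slide":[0,0,0],"dr":[0,0,-32],"gripper":0.5},
    {"slide":[0,0,0],"dr":[0,0,-40],"gripper":0.5},
    {"slide":[0,0,0],"dr":[0,0,-48],"gripper":0.5},
    {"slide":[0,0,0],"dr":[0,0,-56],"gripper":0.5},
    {"slide":[0,0,0],"dr":[0,0,-64],"gripper":0.5},
    {"slide":[0,0,0],"dr":[0,0,-72],"gripper":0.5},
    {"slide":[0,0,0],"dr":[0,0,-79],"gripper":0.5},
    {"slide":[0,0,0],"dr":[0,0,-86],"gripper":0.5},
    {"slide":[0,0,0],"dr":[0,0,-86],"gripper":0.5}
  ]
}}

```text
time: 45.5
position: [0.4869, -0.0189, 0.0952]
orientation: [0.752, 0.659, 0.001, -0.002]
wrist_force: [-3.2, 9.4, 9.0]
gripper_width: 0.008
finger_force: 33.7
```

```bash
python3 - <<'E'
from h import *
st=r.read_state(); print(st['moment'],R.from_quat(st['orientation']).as_euler('xyz')[2]+.165)
E
```

```text
[ 1.46763202  0.45347557 -0.63896468] 1.6038619791418254
```

>>> {"api": "arm_command", "payload": {
  "targets": [
    {"slide":[0,0,0],"dr":[0,0,0],"gripper":3},
    {"slide":[0,0,0],"dr":[0,0,0],"gripper":4},
    {"slide":[0,0,0],"dr":[0,0,0],"gripper":4},
    {"slide":[0,0,-3],"dr":[0,0,0],"gripper":4},
    {"slide":[0,0,-7],"dr":[0,0,0],"gripper":4},
    {"slide":[0,0,-11],"dr":[0,0,0],"gripper":4},
    {"slide":[0,0,-15],"dr":[0,0,0],"gripper":4},
    {"slide":[0,0,-15],"dr":[0,0,0],"gripper":4},
    {"slide":[0,0,-15],"dr":[0,0,0],"gripper":4}
  ]
}}

```text
time: 46.4
position: [0.4881, -0.0218, 0.2452]
orientation: [0.751, 0.66, 0.001, 0.001]
wrist_force: [-1.6, 0.2, -0.5]
gripper_width: 0.0402
finger_force: 0.0
```

```bash
python3 - <<'E'
from h import *
w=r.snapshot('wrist'); t=r.snapshot('scene')
g=cv2.cvtColor(w['frame'],cv2.COLOR_RGB2BGR); g2=cv2.cvtColor(t['frame'],cv2.COLOR_RGB2BGR)[130:330,80:350]
cv2.imwrite('pics/o.png',np.vstack([cv2.resize(g[60:260,130:380],(375,300)),cv2.resize(g2,(375,278))]))
b=r.landmark_of(t,'hasp_bar')[:1]; print(b)
E
```

```text
[{'uv': [252.0, 136.8], 'confidence': 0.72}]
```

View pics/o.png

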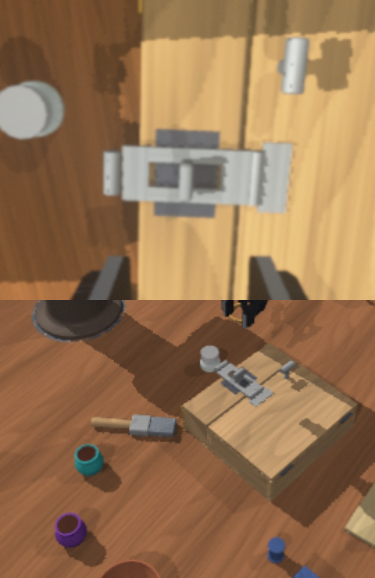

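The turnbutton (187,181) stands square across the flat hasp, the lid is shut and the bystanders haven't been disturbed. I'll hand it in.

```bash
python3 -c "
from cell import r
print(r.hand_in())"
```

```text
the job is handed in; nothing more can be done
None
```

The job is handed in: all three clay pots on the table stand upright in the case, the lid is shut, the hasp lies flat and the turnbutton is turned square across it; no verdict was returned.

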